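# Gather conveyor rollers in a lidded case and load them into a located cradle

## Robot

A 6-joint arm with a two-finger parallel gripper is mounted at the origin on a cart in front of the work surface, level with it; the furniture and walls round the work are solid. World frame = base frame: x ahead of the robot, y to its left, z up, the work surface at z = 0. Lengths are in m, angles in degrees, forces in N, time in s.
With the tool pointing down it reaches from about 0.35 to 0.975 m from the base axis. Payload 7.1 kg.
Tool frame: the origin (TCP) lies between the finger pads; the fingertips stand ahead of it and the grasp point (between the pads) lies 2 mm behind it (r.nose_length is the z of the fingertips in the tool frame, in m); z points along the fingers, y is the line along which they close (so a half turn about z gives the same grasp; the last joint's range is limited). The gripper opens to 88 mm and grips with 3 to 60 N. Pads are 20 mm wide; open, the fingers measure 115 mm over their backs; the gripper's body (75 mm by 178 mm) begins 61 mm behind the grasp point.
Start: joints at [70.703, 24.242, 93.386, -0, 62.372, -1.089], TCP at [0.195, 0.594, 0.24] pointing down, gripper open.
Joint ranges: [-172.04, 172.04], [-51.8, 120.97], [4.93, 147.93], [-75.15, 255.16], [6.16, 154.13], [-145.62, 145.62]. Speed limits (degrees/s): [136.94, 136.94, 172.46, 180, 180, 180].

## Interface

Orientations are given as [roll, pitch, yaw] about the fixed x, y, z axes, in that order (R = Rz(yaw) Ry(pitch) Rx(roll)).
In Python, from plant import r gives the robot as it stands.
- The arm moves only by the tool arm_command, never from a script. Its argument "moves" is a list that holds one entry, the list of rows, each a list of 5 numbers: the shift along the tool's x, y, z in mm, then the turn about the tool's z in degrees, then the finger opening in mm, from 0 to 87.8. A call has 1 to 8 rows; each row shifts and turns the commanded pose from where the row before left it, along the tool's axes as they then stand; what a row does not reach is not made up. A row lasts 1/10 s, in which the tool goes at most 50 mm and 8.59 degrees, less where a joint would pass 70% of its speed; a pose out of reach is approached as far as the arm can. A call is refused whole if a number of a shift passes 50 or a number of a turn 8.59, either way. A call with a gripper value outside its range is refused whole. The fingers move at their own pace and stop on an object; "grip_force" is the grip in N (left out, the last holds). Time passes only in rows, so rows that do not move let the fingers close. It gives the time, the measured TCP pose, the force, the opening and the grip force at its end, in the units of the state.
- r.get_state(): the state, without advancing time (a new reading comes with each control period).
- r.read_camera(name): name is "side" or "top"; returns the picture (420x560x3 uint8, blue, green, red); there is no depth.
- r.camera_info(name): a dict with "camera_matrix" (3x3 intrinsics, pixels), "T" (4x4, takes a point from camera to world coordinates). Camera axes: x right, y up, looking along -z (the intrinsics and any distortion apply to the point x, -y, -z); pixel columns grow to the right and rows downward; lengths in m; the calibration is good to about 2 mm. A picture is of the moment at which its call begins. camera_info takes no time and is no camera call.
- r.job_done(): hands the job in; it is judged then, once.
The state is a dict: "clock": time; "q": joint angles; "joint_velocities": joint speeds; "joint_torque": joint torques, N m; "tool_pos": TCP position; "orientation": TCP orientation; "ft_force": force on the tool from outside, world axes, zero at the start; "wrist_torque": the same for the moment, N m; "grip_width": opening from 0.0 (shut) to 1.0 (fully open); "gripper_force": force on a finger pad.
Only numpy, scipy, OpenCV 4.12 (cv2) and the standard library are available. Lean on these libraries where they do the work, as an engineer would, in place of code of your own. Each camera call takes 0.05 s, during which the arm holds its last target. There are 200 camera calls.

## Task

First push the black cradle plate fully home on its fixture, against both dowels and the end stop. Then carry the blue case, with its loose lid staying on, to the sloped rest and set it down flat on the slope between the guides, so that the rollers inside gather at the low end; only there take off the lid, lay every roller centred in a saddle of its own on the cradle, and put the lid fully back on the empty case. At the end the cradle must still (or again) be home and the case still on the rest; do not knock over the flux bottle.

Things in the scene. Friction and masses are not known exactly. Their poses are not given: they have to be found in the camera images.
- case_mid (a point): Blue open-topped case, 186 (x) x 68 (y) x 47 mm high without lid; grasp across y on the grey side pads (70 mm over them, 40 mm long, up to 39 mm), 0.25 kg. Point: its centre, 25 mm above its underside; z up; both ends alike. Walls 3 mm. Starts level on the mat, lid on, 2 or 3 rollers spread inside, axles across; x within 15 degrees of 45 degrees to the right of ahead.
- case_pad (a point): Wheel-stop pads inside the case, at its +x end (the same at its -x end): two pads 10 mm wide at y = +-25 mm reach to 78 mm from the case's middle, 29 mm high, so the nearest roller axle stays 30 mm from the end wall and fingers fit there. Point: between the pads, on the inner floor.
- lid_fin (a point): Loose clear lid, plate 184 x 66 x 3 mm; a 5 mm deep collar below fits inside the case walls with 2 to 2.5 mm play; nothing else holds it; 0.08 kg. On top a yellow grip fin 44 (x) x 10 (y) mm, 16 mm high. Point: centre of the fin, 8 mm above the plate's top, 16 mm above the collar's underside. Lid fully on: 33 mm above case_mid along the case's z.
- roller1_mid (a point): Flanged roller 1: two black wheels, 36 mm diameter, 8 mm wide, orange hubs, on a 10 mm steel axle; 58 mm long along its y, 42 mm of bare axle between the wheels to grasp. Rolls freely. Point: its centre. In the case its centre is 21 mm above the case's underside; gathered rollers touch, axles 36 mm apart. Two or three of the three rollers exist; an absent one gives None.
- roller2_mid (a point): Flanged roller 2: two black wheels, 36 mm diameter, 8 mm wide, orange hubs, on a 10 mm steel axle; 58 mm long along its y, 42 mm of bare axle between the wheels to grasp. Rolls freely. Point: its centre. In the case its centre is 21 mm above the case's underside; gathered rollers touch, axles 36 mm apart. Two or three of the three rollers exist; an absent one gives None.
- roller3_mid (a point): Flanged roller 3: two black wheels, 36 mm diameter, 8 mm wide, orange hubs, on a 10 mm steel axle; 58 mm long along its y, 42 mm of bare axle between the wheels to grasp. Rolls freely. Point: its centre. In the case its centre is 21 mm above the case's underside; gathered rollers touch, axles 36 mm apart. Two or three of the three rollers exist; an absent one gives None.
- rest_seat (a point): Sloped rest, fixed: grey deck 190 x 90 mm inclined 15 degrees. Point: on the deck, where the centre of the case's underside belongs, 40 mm above the mat. x runs up the slope (low end at -x, towards the robot), y across, z square to the deck. The case may lie either way round. Four guide blocks, 12 mm high, 3.5 mm clear of the case's sides, at 45 to 75 mm either side of the middle.
- rest_lip (a point): Yellow stop lip, 14 mm high, at the low end of the sloped rest; the case's end stands 3 mm clear of it when centred. Point: middle of its inner face at deck height. The deck's high end is about 65 mm above the mat.
- cradle_mid (a point): Loose black cradle plate, 164 (x) x 80 (y) x 16 mm, 0.5 kg, with three pairs of orange saddle blocks on top. Point: its centre, half-way up the plate. At the start it lies on the fixture's base plate 15 to 30 mm short of the end stop and 8 to 20 mm short of the dowels, slightly turned.
- fixture_home (a point): Locating fixture, fixed: base plate 224 x 150 x 5 mm on the mat, two dowels and an end stop. Point: where cradle_mid lies when the cradle is home (13 mm above the mat's top). The cradle goes home in +y (dowels on its +y side) and in +x (stop at its +x end); its -y side and -x end are free to push on. x points away from the robot and to the right.
- fixture_stop (a point): Dark end stop of the fixture, 12 x 50 x 26 mm; point: centre of its face, where the cradle's +x end face rests. The two steel dowels, 12 mm diameter and 30 mm high, touch the cradle's +y side 50 mm either side of its middle.
- saddle1 (a point): Saddle 1, -52 mm along the cradle's x: point where a roller's centre lies when it rests there, axle along the cradle's y, 28 mm above cradle_mid. Each wheel drops between two orange blocks (30 mm apart inside, 6 mm thick, 10 mm high, at y = +-18 to 32 mm); between the two pairs there is room for fingers.
- saddle2 (a point): Saddle 2, 0 mm along the cradle's x: point where a roller's centre lies when it rests there, axle along the cradle's y, 28 mm above cradle_mid. Each wheel drops between two orange blocks (30 mm apart inside, 6 mm thick, 10 mm high, at y = +-18 to 32 mm); between the two pairs there is room for fingers.
- saddle3 (a point): Saddle 3, 52 mm along the cradle's x: point where a roller's centre lies when it rests there, axle along the cradle's y, 28 mm above cradle_mid. Each wheel drops between two orange blocks (30 mm apart inside, 6 mm thick, 10 mm high, at y = +-18 to 32 mm); between the two pairs there is room for fingers.
- mat_mid (a point): Blue antistatic mat, fixed, 300 (x) x 460 (y) x 2 mm; point: centre of its top face, 2 mm above the table. Fixture, rest and case stand on it; the spot where the case stood stays free once it is gone.
- flux_bottle: Amber flux bottle with red spout, 27 x 27 x 88 mm, loose on the table beyond the fixture; origin: centre of its underside, z up. A bystander.
Mind the look-alikes: they are no part of the job. What is shaped like the part that bears rest_seat but brown is not meant.

How it is judged:
By the outcome, as a careful person would: the job done as asked, in the order asked, and still so for the second after the job is handed in, with the robot touching nothing.
Of roller1, roller2, roller3 only 2 to 3 are there at a start; the rules pass over those that are not, and their reading is None.
At some moment in a run one of cradle may be knocked a few centimetres aside while the robot is not near it.
It also fails if it takes over 210 s, if anything falls off the work surface, if the arm or the gripper's body presses on something with over 40 N, if the wrist force passes 120 N, or if a joint passes its speed limit or range.

## Working session

There is one attempt and no reset: what is moved stays moved. The work goes in short steps, Python scripts to look and compute and a tool call to move; the robot and the scene stay as the last step left them, time stands still between calls to the robot, and variables do not carry over. Pictures are saved under pics/ and viewed, at most 14 in all, crops included, and the job is handed in when it is done.

Besides the shell and the picture viewer there is one more tool, called after "Call:" by a JSON object that holds its "method" and its "body". arm_command: Moves the arm, as the interface text tells. Its arguments: {"type":"object","properties":{"moves":{"type":"array"},"grip_force":{"type":"number"}},"required":["moves"]}

```bash
ls; mkdir -p pics
python3 - <<'E'
from plant import r
import cv2,numpy as np
np.set_printoptions(precision=4,suppress=True)
for n in("side","top"):
    cv2.imwrite(f"pics/{n}0.png",r.read_camera(n)); i=r.camera_info(n); print(n,i)
s=r.get_state(); print(s, r.nose_length)
E
```

```text
pics
side {'camera_matrix': array([[397.9277,   0.    , 277.803 ],
       [  0.    , 397.9277, 209.6368],
       [  0.    ,   0.    ,   1.    ]]), 'T': array([[ 0.9807,  0.0921, -0.1725,  0.3769],
       [-0.1944,  0.364 , -0.9109, -1.2385],
       [-0.021 ,  0.9268,  0.3749,  0.4496],
       [ 0.    ,  0.    ,  0.    ,  1.    ]])}
top {'camera_matrix': array([[390.1118,   0.    , 282.2621],
       [  0.    , 390.1118, 212.0626],
       [  0.    ,   0.    ,   1.    ]]), 'T': array([[-0.012 ,  0.9937, -0.111 ,  0.3777],
       [-0.9999, -0.0131, -0.0094, -0.3481],
       [-0.0108,  0.1109,  0.9938,  1.3165],
       [ 0.    ,  0.    ,  0.    ,  1.    ]])}
{'clock': 0.1, 'q': array([70.7044, 24.2818, 93.4256,  0.0001, 62.3731, -1.0898]), 'joint_velocities': array([ 0.0335, -0.1627, -0.1348,  0.0456,  0.066 ,  0.051 ]), 'joint_torque': array([  0.0001, -54.5611, -27.4326,   0.0646,   0.0188,  -0.    ]), 'tool_pos': array([0.1951, 0.5933, 0.239 ]), 'orientation': array([-179.9195,   -0.0016,  161.7941]), 'ft_force': array([ 0.194 ,  0.3648, -0.4553]), 'wrist_torque': array([ 0.0139, -0.0198,  0.0091]), 'gripper_force': 0.0, 'grip_width': 1.0045270957648538} 0.017
```

View images.

View pics/top0.png

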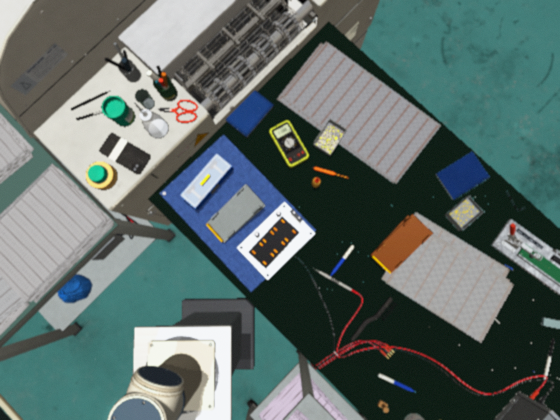

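View pics/side0.png

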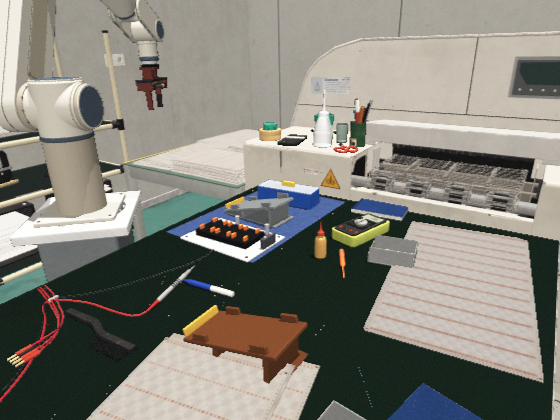

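```bash
cat > h.py <<'E'
import cv2,numpy as np
from plant import r
np.set_printoptions(precision=4,suppress=True)
I={n:r.camera_info(n) for n in("side","top")}
def proj(n,P):
    K,T=I[n]["camera_matrix"],I[n]["T"]
    p=(np.atleast_2d(P)-T[:3,3])@T[:3,:3]*[1,-1,-1]
    return (p[:,:2]/p[:,2:])@np.diag([K[0,0],K[1,1]])+K[:2,2]
def ray(n,uv):
    K,T=I[n]["camera_matrix"],I[n]["T"]
    d=np.array([(uv[0]-K[0,2])/K[0,0],-(uv[1]-K[1,2])/K[1,1],-1.])
    return T[:3,3],T[:3,:3]@d
def onz(n,uv,z):
    o,d=ray(n,uv); return o+d*(z-o[2])/d[2]
def tri(a,b):
    A=np.zeros((3,3));B=np.zeros(3)
    for n,uv in(("top",a),("side",b)):
        o,d=ray(n,uv); d=d/np.linalg.norm(d); M=np.eye(3)-np.outer(d,d); A+=M;B+=M@o
    return np.linalg.solve(A,B)
def crop(n,f,x0,y0,x1,y1,k,img=None):
    img=r.read_camera(n) if img is None else img
    c=cv2.resize(img[y0:y1,x0:x1],None,fx=k,fy=k,interpolation=cv2.INTER_CUBIC)
    for x in range((x0+9)//10*10,x1,10): cv2.putText(c,str(x),(int((x-x0+.5)*k),9),0,.3,(0,255,255)); cv2.line(c,(int((x-x0+.5)*k),10),(int((x-x0+.5)*k),14),(0,255,255))
    for y in range((y0+9)//10*10,y1,10): cv2.putText(c,str(y),(0,int((y-y0+.5)*k)),0,.3,(0,255,255)); cv2.line(c,(20,int((y-y0+.5)*k)),(24,int((y-y0+.5)*k)),(0,255,255))
    cv2.imwrite(f"pics/{f}.png",c)
E
python3 - <<'E'
from h import *
crop("top","t1",150,130,330,278,4.4,None) if 0 else crop("top","t1",160,135,340,285,4)
crop("side","s1",160,170,350,270,4.2)
E
```

```text
(no output)
```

View pics/t1.png

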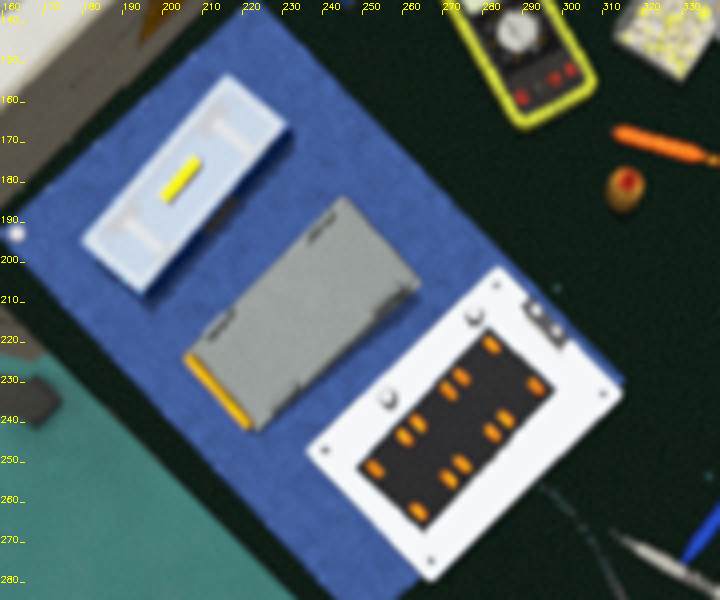

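View pics/s1.png

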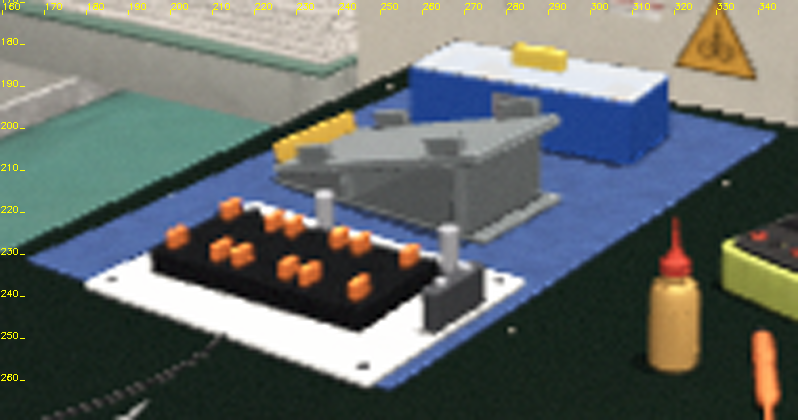

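```bash
cat > m.py <<'E'
from h import *
S=4
def up(n,img=None):
    img=r.read_camera(n) if img is None else img
    return cv2.resize(img,None,fx=S,fy=S,interpolation=cv2.INTER_CUBIC)
def px(p): return (np.asarray(p,float)+.5)/S-.5
def big(mask,roi):
    m=np.zeros_like(mask); x0,y0,x1,y1=[int(v*S) for v in roi]; m[y0:y1,x0:x1]=mask[y0:y1,x0:x1]
    m=cv2.morphologyEx(m,cv2.MORPH_OPEN,np.ones((5,5)))
    c,_=cv2.findContours(m,cv2.RETR_EXTERNAL,cv2.CHAIN_APPROX_NONE)
    return sorted(c,key=cv2.contourArea,reverse=True)
def quad(c):
    c=cv2.convexHull(c); c=c[:,0].astype(float)
    # resample hull
    d=np.vstack([c,c[:1]]); pts=np.vstack([np.linspace(a,b,max(2,int(np.linalg.norm(b-a))),endpoint=False) for a,b in zip(d[:-1],d[1:])])
    q=cv2.boxPoints(cv2.minAreaRect(c.astype(np.float32)))
    for k in range(3):
        L=[]
        for i in range(4):
            a,b=q[i],q[(i+1)%4]; u=(b-a)/np.linalg.norm(b-a); t=(pts-a)@u/np.linalg.norm(b-a); e=np.abs((pts-a)@[-u[1],u[0]])
            s=pts[(t>.15)&(t<.85)&(e<(14 if k==0 else 6))]
            L.append(cv2.fitLine(s.astype(np.float32),cv2.DIST_HUBER,0,.01,.01).ravel())
        q=[]
        for i in range(4):
            a,b=L[i-1],L[i]; s=np.linalg.solve(np.c_[a[:2],-b[:2]],b[2:]-a[2:]); q.append(a[2:]+s[0]*a[:2])
        q=np.array(q)
    return px(q)
def rect(P):
    # world quad -> centre, yaw of long axis, side lengths
    P=np.asarray(P); e=[P[(i+1)%4]-P[i] for i in range(4)]
    l=[np.linalg.norm(v) for v in e]; i=0 if l[0]+l[2]>l[1]+l[3] else 1
    v=e[i]-e[i+2]; v=v if v[0]>0 else -v
    return P.mean(0),np.degrees(np.arctan2(v[1],v[0])),np.array(l)*1000
E
cat > m1.py <<'E'
from m import *
t=up("top").astype(int); b,g,rr=t[...,0],t[...,1],t[...,2]
M=lambda c:(c*255).astype(np.uint8)
white=M((b>150)&(g>150)&(rr>140)); 
q=quad(big(white,(232,198,320,284))[0]); print("base",q,*rect([onz("top",p,.007) for p in q]))
lid=M((b>140)&(g>130)&(rr>115)); c=big(lid,(178,150,236,212))[0]; q=quad(c); print("lid",q,*rect([onz("top",p,.052) for p in q]))
ye=M((rr>150)&(g>140)&(b<120)); c=big(ye,(195,165,215,190))[0]; m=px(np.array(cv2.minAreaRect(c)[0])); print("fin",m,onz("top",m,.068),cv2.minAreaRect(c))
orange=M((rr>150)&(b<100)&(g<190)&(rr-g>50))
cs=[c for c in big(orange,(235,205,305,270)) if cv2.contourArea(c)>60]
W=np.array([onz("top",px(np.array(cv2.minAreaRect(c)[0])),.033) for c in cs]); print("blocks",len(W),W.mean(0)); 
(_,sz,a),=[cv2.minAreaRect((W[:,:2]*1000).astype(np.float32))]; vx,vy=cv2.fitLine((W[:,:2]*1000).astype(np.float32),2,0,.01,.01).ravel()[:2]; print(np.degrees(np.arctan2(vy,vx)),sz)
dark=M((b<75)&(g<75)&(rr<75)); c=big(dark|orange,(246,212,303,270))[0]; q=quad(c); print("cradle",q,*rect([onz("top",p,.023) for p in q]))
# rest
yl=M((rr>150)&(g>110)&(b<80)); c=big(yl,(200,215,228,248))[0]; bx=cv2.minAreaRect(c); print("lip",px(cv2.boxPoints(bx)))
gray=M((abs(b-g)<22)&(abs(rr-g)<22)&(g>105)&(g<185)); c=big(gray,(204,180,268,246))[0]; q=quad(c); print("deck q",q)
yaw=-45.
for k in range(4):
    R=cv2.Rodrigues(np.array([0,0,np.radians(yaw)]))[0]@cv2.Rodrigues(np.array([0,-np.radians(15),0]))[0]
    n=R[:,2]; c0=np.array([.38,-.2,.042]) if k==0 else ctr
    P=[]
    for p in q:
        o,d=ray("top",p); P.append(o+d*(n@(c0-o))/(n@d))
    ctr,yaw,l=rect(P); ctr=ctr+np.array([0,0,1])*(.042-ctr[2]); 
    print("deck",ctr,yaw,l)
E
python3 m1.py
```

```text
base [[235.1753 247.2038]
 [284.09   200.2613]
 [315.7823 232.8472]
 [266.88   280.5782]] [ 0.4301 -0.312   0.007 ] -46.64383900005941 [227.9549 153.3284 227.4222 153.4044]
lid [[178.9325 194.7718]
 [216.035  152.1564]
 [231.7278 165.2881]
 [194.5362 208.2082]] [ 0.6288 -0.0838  0.052 ] -40.61113941163237 [186.4223  69.2292 186.576   68.894 ]
fin [204.8547 179.5694] [ 0.627  -0.0854  0.068 ] ((820.9189453125, 719.7775268554688), (12.977567672729492, 49.6788330078125), 40.23635482788086)
blocks 12 [ 0.4243 -0.3057  0.033 ]
-43.987953 (50.654056549072266, 140.27284240722656)
cradle [[248.728  251.8543]
 [281.5276 217.3508]
 [297.4327 232.2747]
 [266.1649 266.0596]] [ 0.4236 -0.3057  0.023 ] -43.869619425457664 [157.4928  72.5316 151.6127  74.1759]
lip [[205.5735 224.5491]
 [207.6466 222.7272]
 [222.9543 240.1462]
 [220.8811 241.9681]]
deck q [[206.413  221.7816]
 [245.438  183.0791]
 [265.3754 205.0798]
 [223.806  242.3856]]
deck [ 0.5154 -0.1832  0.042 ] -49.50386785361469 [184.6647  95.4238 187.039   89.0554]
deck [ 0.518  -0.1802  0.042 ] -49.51034906833967 [188.1768  97.4794 190.339   90.9715]
deck [ 0.5179 -0.1802  0.042 ] -49.51034678604502 [188.1508  97.4663 190.3124  90.9594]
deck [ 0.5179 -0.1802  0.042 ] -49.5103467868546 [188.151   97.4664 190.3126  90.9595]
```

```bash
cat > ov.py <<'E'
from m import *
def Rz(y,p=0): return cv2.Rodrigues(np.array([0,0,np.radians(y)]))[0]@cv2.Rodrigues(np.array([0,-np.radians(p),0]))[0]
def box(o,R,x,y,z): return np.array([o+R@np.array([a,b,z])/1000 for a,b in((-x,-y),(x,-y),(x,y),(-x,y))])
def draw(n,f,roi,k,polys,img=None):
    x0,y0,x1,y1=roi; img=r.read_camera(n) if img is None else img
    c=cv2.resize(img[y0:y1,x0:x1],None,fx=k,fy=k,interpolation=cv2.INTER_CUBIC)
    for P,col in polys:
        q=((proj(n,P)-[x0,y0]+.5)*k-.5); cv2.polylines(c,[np.round(q).astype(int)],True,col,1,cv2.LINE_AA)
    cv2.imwrite(f"pics/{f}.png",c)
E
python3 - <<'E'
from ov import *
a=onz("top",(206.6,223.6),.028);b=onz("top",(221.9,241.1),.028);v=a-b
print("lip yaw",np.degrees(np.arctan2(v[1],v[0]))-90,(a+b)/2,np.linalg.norm(v))
for t_,s_ in(((257,234.2),(237.2,215.5)),((278.7,214.2),(266.9,223.8))): print("dowel",onz("top",t_,.037),onz("side",s_,.037),tri(t_,s_))
print("bottle",onz("top",(316.3,180),.06))
f=r.read_camera("side"); 
print("fin side", tri((204.85,179.57),((539)/4.2+160,55/4.2+170)))
deck=np.array([.518,-.180,.042]);R=Rz(-49.5,15)
hm=np.array([.4301,-.312,.007]);Rf=Rz(-46.64)
cr=np.array([.424,-.3057,.015]);Rc=Rz(-43.95)
ld=np.array([.6288,-.0838,.052]);Rl=Rz(-40.6)
G=(0,255,0);M=(255,0,255)
pol=[(box(deck,R,95,45,0),G),(box(deck,R,75,37.5,12),M),(box(deck,R,45,37.5,12),M),(box(hm,Rf,112,75,0),G),(box(cr,Rc,82,40,8),G),(box(cr,Rc,52,0,18),M),(box(ld,Rl,92,33,0),G),(box(ld,Rl,22,5,16),M)]
draw("top","o1",(170,140,330,285),4,pol); draw("side","o1s",(160,170,350,270),4.2,pol)
E
```

```text
lip yaw -48.87588048825618 [ 0.4571 -0.1098  0.028 ] 0.07781188668344993
dowel [ 0.4486 -0.2522  0.037 ] [ 0.4528 -0.2505  0.037 ] [ 0.4506 -0.2523  0.0377]
dowel [ 0.5137 -0.3241  0.037 ] [ 0.5211 -0.3236  0.037 ] [ 0.5173 -0.3245  0.0372]
bottle [ 0.622  -0.4487  0.06  ]
fin side [ 0.6298 -0.0838  0.06  ]
```

```bash
cd pics; python3 -c "
import cv2,numpy as np
a=cv2.imread('o1.png');b=cv2.imread('o1s.png')
b=cv2.resize(b,(640,337));print(a.shape)
cv2.imwrite('o1.png',a[:580])"
```

```text
(580, 640, 3)
```

View pics/o1.png

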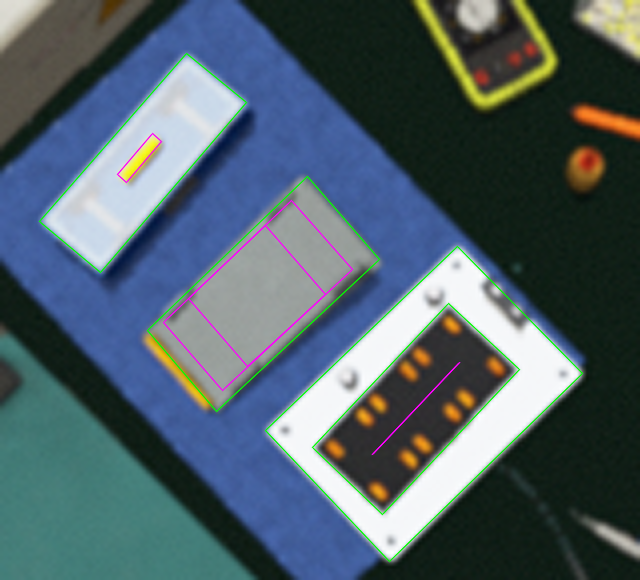

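View pics/o1s.png

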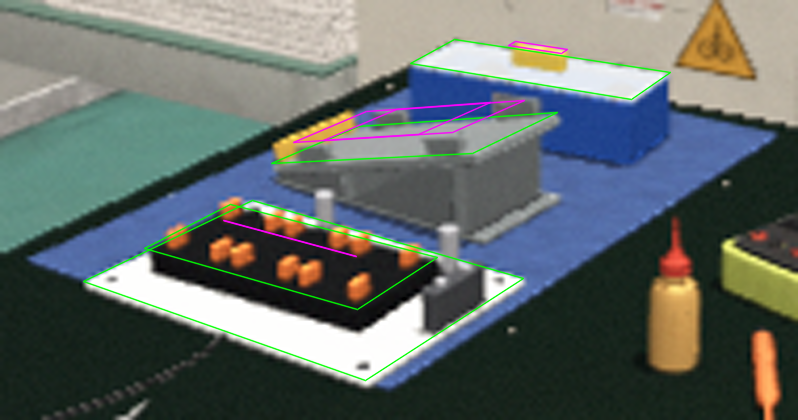

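Call:
{"method": "arm_command", "body": {"moves": [[[0,0,0,8.5,60],[0,0,0,8.5,60],[0,0,0,8.5,60],[0,0,0,8.5,60],[0,0,0,8.5,60],[0,0,0,8.5,60],[0,0,0,8.5,60],[0,0,0,8.5,60]]], "grip_force": 20}}

```text
clock: 1.2
tool_pos: [0.1952, 0.5937, 0.2397]
orientation: [-180.0, 0.0, 93.4]
ft_force: [0.3, -0.1, 1.2]
grip_width: 0.683
gripper_force: 0.0
```

Call:
{"method": "arm_command", "body": {"moves": [[[0,0,0,8.4,60],[0,0,0,8.4,60],[0,0,0,8.4,60],[0,0,0,8.4,60],[0,0,0,8.4,60],[0,0,0,8.4,60],[-6,38,0,0,60],[-6,38,0,0,60]]]}}

```text
clock: 2.0
tool_pos: [0.2387, 0.5299, 0.2395]
orientation: [180.0, -0.0, 43.5]
ft_force: [0.3, -0.1, -0.4]
grip_width: 0.686
gripper_force: 0.0
```

Call:
{"method": "arm_command", "body": {"moves": [[[-6,38,0,0,60],[-6,38,0,0,60],[-6,38,0,0,60],[-6,38,0,0,60],[-6,38,0,0,60],[-6,38,0,0,60],[-6,38,0,0,60],[-6,38,0,0,60]]]}}

```text
clock: 2.8
tool_pos: [0.4135, 0.275, 0.2399]
orientation: [180.0, -0.0, 43.4]
ft_force: [-0.8, 0.4, 0.0]
grip_width: 0.686
gripper_force: 0.0
```

Call:
{"method": "arm_command", "body": {"moves": [[[-6,38,0,0,60],[-6,38,0,0,60],[-6,38,0,0,60],[-6,38,0,0,60],[-37,23,0,0,60],[-37,23,0,0,60],[-37,23,0,0,60],[-37,23,0,0,60]]]}}

```text
clock: 3.6
tool_pos: [0.4548, -0.0206, 0.2398]
orientation: [180.0, -0.0, 43.4]
ft_force: [-0.1, -0.6, 0.4]
grip_width: 0.682
gripper_force: 0.0
```

Call:
{"method": "arm_command", "body": {"moves": [[[-37,23,0,0,60],[-37,23,0,0,60],[-37,23,0,0,60],[-37,23,0,0,60],[-37,23,0,0,60],[-37,23,0,0,60],[-37,23,0,0,60],[-37,23,0,0,60]]]}}

```text
clock: 4.4
tool_pos: [0.3659, -0.358, 0.2399]
orientation: [180.0, -0.0, 43.4]
ft_force: [0.5, -0.7, -0.9]
grip_width: 0.676
gripper_force: 0.0
```

Call:
{"method": "arm_command", "body": {"moves": [[[0,0,40,0,60],[0,0,40,0,60],[0,0,40,0,60],[0,0,40,0,60],[0,0,30,0,60],[0,0,20,0,60],[0,0,0,0,60]]]}}

```text
clock: 5.1
tool_pos: [0.3654, -0.3549, 0.0273]
orientation: [-179.7, 0.0, 43.4]
ft_force: [-0.5, -0.1, 0.5]
grip_width: 0.685
gripper_force: 0.0
```

Call:
{"method": "arm_command", "body": {"moves": [[[5,0,0,0,60],[5,0,0,0,60],[5,0,0,0,60],[5,0,0,0,60],[4,0,0,0,60],[3,0,0,0,60],[2,0,0,0,60],[2,0,0,0,60]]]}}

```text
clock: 5.9
tool_pos: [0.3887, -0.3349, 0.0301]
orientation: [-180.0, 0.1, 43.5]
ft_force: [-5.8, -3.9, 5.8]
grip_width: 0.683
gripper_force: 3.3
```

Call:
{"method": "arm_command", "body": {"moves": [[[1,0,0,0,60],[1,0,0,0,60],[1,0,0,0,60]]]}}

```text
clock: 6.2
tool_pos: [0.3911, -0.3331, 0.03]
orientation: [180.0, 0.0, 43.4]
ft_force: [-5.2, -4.0, 3.1]
grip_width: 0.686
gripper_force: 2.7
```

Call:
{"method": "arm_command", "body": {"moves": [[[1,0,0,0,60],[0.5,0,0,0,60],[0.5,0,0,0,60]]]}}

```text
clock: 6.5
tool_pos: [0.3926, -0.3318, 0.03]
orientation: [180.0, 0.0, 43.4]
ft_force: [-3.5, -3.0, 2.6]
grip_width: 0.687
gripper_force: 2.6
```

Call:
{"method": "arm_command", "body": {"moves": [[[1,0,0,0,60],[1,0,0,0,60],[0,0,0,0,60]]]}}

```text
clock: 6.8
tool_pos: [0.3942, -0.3304, 0.03]
orientation: [180.0, 0.0, 43.4]
ft_force: [-3.7, -2.6, 4.1]
grip_width: 0.688
gripper_force: 2.4
```

Call:
{"method": "arm_command", "body": {"moves": [[[1,0,0,0,60],[1,0,0,0,60],[0,0,0,0,60]]]}}

```text
clock: 7.1
tool_pos: [0.3946, -0.33, 0.03]
orientation: [180.0, 0.1, 43.4]
ft_force: [-12.1, -12.1, 5.4]
grip_width: 0.684
gripper_force: 8.4
```

Call:
{"method": "arm_command", "body": {"moves": [[[-10,0,0,0,60],[0,0,-45,0,40],[0,0,-5,0,20],[20,-38,0,0,0],[20,-38,0,0,0],[20,-38,0,0,0],[0,0,25,0,0],[0,0,24,0,0]]]}}

```text
clock: 7.9
tool_pos: [0.3541, -0.2106, 0.0308]
orientation: [179.9, -0.0, 43.5]
ft_force: [1.2, -0.7, 0.7]
grip_width: 0.087
gripper_force: 0.0
```

Call:
{"method": "arm_command", "body": {"moves": [[[0,3,0,0,0],[0,5,0,0,0],[0,5,0,0,0],[0,5,0,0,0],[0,5,0,0,0],[0,5,0,0,0],[0,4,0,0,0],[0,3,0,0,0]]]}}

```text
clock: 8.7
tool_pos: [0.3756, -0.2355, 0.0306]
orientation: [-179.7, 0.1, 43.4]
ft_force: [-6.3, 6.3, 8.1]
grip_width: 0.006
gripper_force: 4.3
```

Call:
{"method": "arm_command", "body": {"moves": [[[0,2,0,0,0],[0,2,0,0,0],[0,1,0,0,0],[0,1,0,0,0],[0,1,0,0,0]]]}}

```text
clock: 9.2
tool_pos: [0.3816, -0.2414, 0.0305]
orientation: [-179.9, 0.0, 43.4]
ft_force: [-2.3, 1.1, 0.6]
grip_width: 0.005
gripper_force: 1.3
```

Call:
{"method": "arm_command", "body": {"moves": [[[0,2,0,0,0],[0,2,0,0,0],[0,1,0,0,0],[0,1,0,0,0],[0,0,0,0,0]]]}}

```text
clock: 9.7
tool_pos: [0.3868, -0.2465, 0.0306]
orientation: [180.0, -0.0, 43.4]
ft_force: [-1.6, -0.5, -0.8]
grip_width: 0.009
gripper_force: 1.0
```

Call:
{"method": "arm_command", "body": {"moves": [[[0,1,0,0,0],[0,1,0,0,0],[0,0,0,0,0]]]}}

```text
clock: 10.0
tool_pos: [0.3883, -0.248, 0.0307]
orientation: [180.0, -0.0, 43.4]
ft_force: [-2.7, 1.4, -1.7]
grip_width: 0.005
gripper_force: 1.0
```

Call:
{"method": "arm_command", "body": {"moves": [[[0,1,0,0,0],[0,1,0,0,0],[0,0,0,0,0]]]}}

```text
clock: 10.3
tool_pos: [0.3896, -0.2495, 0.0307]
orientation: [180.0, -0.0, 43.4]
ft_force: [-2.9, 1.4, -1.7]
grip_width: 0.003
gripper_force: 1.1
```

Call:
{"method": "arm_command", "body": {"moves": [[[0,1,0,0,0],[0,1,0,0,0],[0,0,0,0,0]]]}}

```text
clock: 10.6
tool_pos: [0.3903, -0.2503, 0.0307]
orientation: [-179.9, 0.0, 43.4]
ft_force: [-2.7, 4.5, 2.3]
grip_width: 0.009
gripper_force: 2.7
```

Call:
{"method": "arm_command", "body": {"moves": [[[0,1,0,0,0],[0,1,0,0,0],[0,0,0,0,0]]]}}

```text
clock: 10.9
tool_pos: [0.3904, -0.2504, 0.0306]
orientation: [-179.7, 0.0, 43.4]
ft_force: [-5.7, 9.2, 9.0]
grip_width: 0.003
gripper_force: 5.6
```

Call:
{"method": "arm_command", "body": {"moves": [[[0,1,0,0,0],[0,0,0,0,0],[0,-10,0,0,0],[0,0,-45,0,30],[-26,35,-5,0,60],[-26,35,0,0,60],[-25,35,0,0,60],[0,0,25,0,60]]]}}

```text
clock: 11.7
tool_pos: [0.407, -0.3832, 0.0592]
orientation: [179.1, -0.0, 43.2]
ft_force: [0.5, -0.2, 0.3]
grip_width: 0.422
gripper_force: 0.0
```

Call:
{"method": "arm_command", "body": {"moves": [[[0,0,25,0,60],[5,0,0,0,60],[5,0,0,0,60],[5,0,0,0,60],[5,0,0,0,60],[3,0,0,0,60],[2,0,0,0,60],[0,0,0,0,60]]]}}

```text
clock: 12.5
tool_pos: [0.4207, -0.3581, 0.0314]
orientation: [179.9, 0.0, 43.4]
ft_force: [-2.4, -2.0, 2.1]
grip_width: 0.683
gripper_force: 1.2
```

Call:
{"method": "arm_command", "body": {"moves": [[[1,0,0,0,60],[1,0,0,0,60],[0,0,0,0,60]]]}}

```text
clock: 12.8
tool_pos: [0.4209, -0.358, 0.0314]
orientation: [179.9, 0.1, 43.4]
ft_force: [-10.1, -9.8, 5.7]
grip_width: 0.685
gripper_force: 7.0
```

Call:
{"method": "arm_command", "body": {"moves": [[[-10,0,0,0,60],[0,0,-40,0,60],[0,0,-45,0,60],[0,0,-45,0,87],[0,0,-30,0,87],[39,-6,0,0,87],[39,-6,0,0,87],[39,-6,0,0,87]]]}}

```text
clock: 13.6
tool_pos: [0.4877, -0.2689, 0.1912]
orientation: [180.0, -0.0, 43.3]
ft_force: [-0.1, 0.6, -0.4]
grip_width: 0.991
gripper_force: 0.0
```

Call:
{"method": "arm_command", "body": {"moves": [[[39,-6,0,0,87],[39,-6,0,0,87],[39,-6,0,0,87],[39,-6,0,0,87],[39,-7,0,0,87],[36,-7,0,0,87],[0,0,0,-8,87],[0,0,0,-8,87]]]}}

```text
clock: 14.4
tool_pos: [0.6293, -0.082, 0.1903]
orientation: [-180.0, -0.0, 59.8]
ft_force: [0.2, 0.1, 0.2]
grip_width: 0.992
gripper_force: 0.0
```

Call:
{"method": "arm_command", "body": {"moves": [[[0,0,0,-8,87],[0,0,0,-8,87],[0,0,0,-8,87],[0,0,0,-8,87],[0,0,0,-8,87],[0,0,0,-8,87],[0,0,0,-8,87],[0,0,0,-8,87]]]}}

```text
clock: 15.2
tool_pos: [0.6287, -0.0833, 0.1905]
orientation: [-180.0, -0.0, 123.7]
ft_force: [-1.1, -0.5, 0.1]
grip_width: 0.99
gripper_force: 0.0
```

Call:
{"method": "arm_command", "body": {"moves": [[[0,0,0,-8,87],[0,0,0,-8,87],[0,0,0,0,87]]]}}

```text
clock: 15.5
tool_pos: [0.6287, -0.0834, 0.1905]
orientation: [180.0, -0.0, 139.5]
ft_force: [-0.5, 0.5, -0.2]
grip_width: 0.992
gripper_force: 0.0
```

```bash
cat > cr.py <<'E'
from ov import *
def cradle(img=None):
    t=up("top",img).astype(int); b,g,rr=t[...,0],t[...,1],t[...,2]
    o=((rr>150)&(b<100)&(g<190)&(rr-g>50)).astype(np.uint8)*255
    cs=[c for c in big(o,(235,200,310,270)) if cv2.contourArea(c)>60]
    W=np.array([onz("top",px(np.array(cv2.minAreaRect(c)[0])),.033) for c in cs])
    v=cv2.fitLine((W[:,:2]*1000).astype(np.float32),2,0,.01,.01).ravel()
    ctr=cv2.minAreaRect((W[:,:2]*1000).astype(np.float32))
    return len(W),W.mean(0),np.degrees(np.arctan2(v[1],v[0])),ctr
if __name__=="__main__":
    im=r.read_camera("top"); print(*cradle(im))
    crop("top","t2",170,130,330,270,4,im)
E
python3 cr.py
```

```text
12 [ 0.451  -0.3172  0.033 ] -46.816948 ((450.8713073730469, -317.27313232421875), (49.8631477355957, 139.8694610595703), 43.462276458740234)
```

View pics/t2.png

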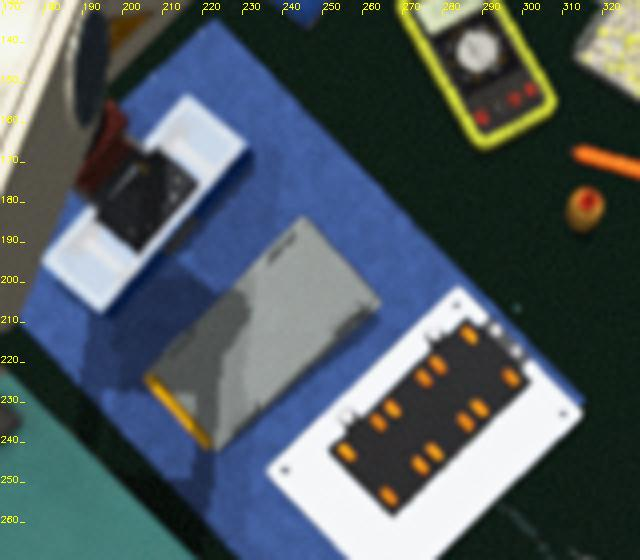

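Call:
{"method": "arm_command", "body": {"moves": [[[0,0,40,0,87.8],[0,0,40,0,87.8],[0,0,40,0,87.8],[0,0,25,0,87.8],[0,0,17,0,87.8],[0,0,0,0,87.8],[0,0,0,0,87.8]]], "grip_force": 20}}

```text
clock: 16.25
tool_pos: [0.6295, -0.0835, 0.0293]
orientation: [180.0, 0.0, 139.3]
ft_force: [0.8, -0.0, -0.2]
grip_width: 0.999
gripper_force: 0.0
```

Call:
{"method": "arm_command", "body": {"moves": [[[0,0,0,0,80],[0,0,0,0,74],[0,0,0,0,70],[0,0,0,0,66],[0,0,0,0,62],[0,0,0,0,62],[0,0,0,0,62]]]}}

```text
clock: 16.95
tool_pos: [0.6296, -0.0835, 0.0298]
orientation: [179.9, 0.1, 139.4]
ft_force: [-1.1, 1.0, 6.6]
grip_width: 0.799
gripper_force: 20.0
```

Call:
{"method": "arm_command", "body": {"moves": [[[0,0,-2,0,62],[0,0,-4,0,62],[0,0,-6,0,62],[0,0,-8,0,62],[0,0,0,0,62]]]}}

```text
clock: 17.45
tool_pos: [0.6298, -0.0835, 0.05]
orientation: [179.9, 0.1, 139.4]
ft_force: [-0.6, 1.1, -3.7]
grip_width: 0.795
gripper_force: 20.0
```

Run:
```python
from h import *
crop("side","s3",160,130,350,270,4.2)
```

View pics/s3.png

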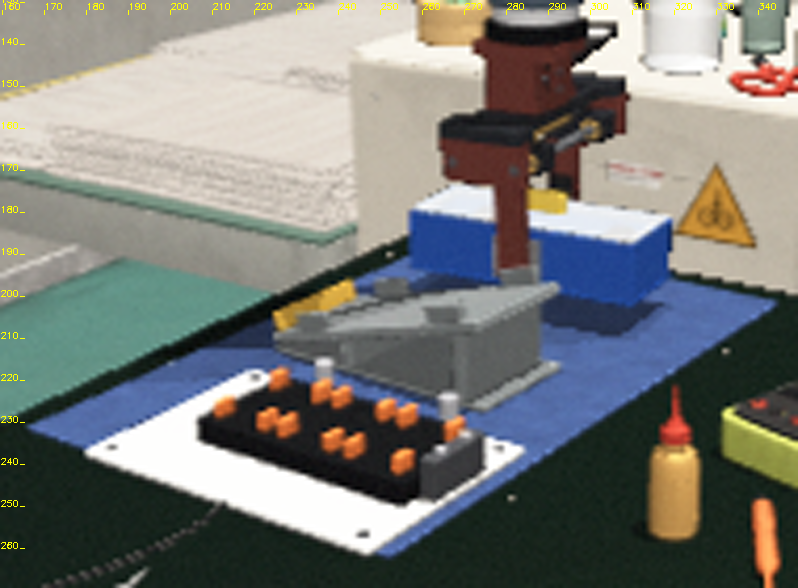

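Call:
{"method": "arm_command", "body": {"moves": [[[0,0,-8,0,62],[0,0,-14,0,62],[0,0,-16,0,62],[0,0,-16,0,62],[0,0,-16,2,62],[0,0,-12,2,62],[0,0,-8,2.3,62],[0,0,0,2.3,62]]]}}

```text
clock: 18.3
tool_pos: [0.6302, -0.0836, 0.1418]
orientation: [179.9, 0.2, 130.7]
ft_force: [0.5, 0.2, -4.1]
grip_width: 0.794
gripper_force: 20.0
```

Call:
{"method": "arm_command", "body": {"moves": [[[0,-8,0,0,62],[0,-16,0,0,62],[0,-25,0,0,62],[0,-30,0,0,62],[0,-30,0,0,62],[0,-22,0,0,62],[0,-12,0,0,62],[0,-5,0,0,62]]]}}

```text
clock: 19.1
tool_pos: [0.5156, -0.1811, 0.1388]
orientation: [-180.0, -0.0, 130.7]
ft_force: [-0.7, 0.8, -3.3]
grip_width: 0.795
gripper_force: 20.0
```

Call:
{"method": "arm_command", "body": {"moves": [[[0,0,5,0,62],[0,0,5,0,62],[0,0,5,0,62],[0,0,0,0,62]]]}}

```text
clock: 19.5
tool_pos: [0.5168, -0.1794, 0.1226]
orientation: [-180.0, -0.1, 130.8]
ft_force: [0.6, -1.0, -3.6]
grip_width: 0.796
gripper_force: 20.0
```

Run:
```python
from h import *
a=r.read_camera("top");b=r.read_camera("side")
A=cv2.resize(a[150:260,180:290],None,fx=3.6,fy=3.6,interpolation=2);B=cv2.resize(b[140:250,210:320],None,fx=3.6,fy=3.6,interpolation=2)
cv2.imwrite("pics/d1.png",np.hstack([A,B]))
```

```text
(no output)
```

View pics/d1.png

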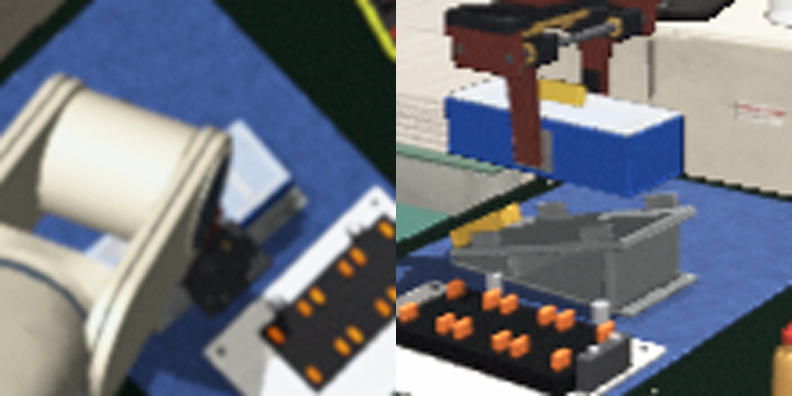

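Call:
{"method": "arm_command", "body": {"moves": [[[0,0,5,0,62],[0,0,5,0,62],[0,0,4,0,62],[0,0,4,0,62],[0,0,3,0,62],[0,0,2,0,62],[0,0,2,0,62],[0,0,0,0,62]]]}}

```text
clock: 20.4
tool_pos: [0.5168, -0.18, 0.0987]
orientation: [-180.0, -0.0, 130.8]
ft_force: [-1.6, 1.1, -1.3]
grip_width: 0.797
gripper_force: 20.0
```

Call:
{"method": "arm_command", "body": {"moves": [[[0,0,2,0,62],[0,0,2,0,62],[0,0,2,0,62],[0,0,0,0,62]]]}}

```text
clock: 20.8
tool_pos: [0.5167, -0.18, 0.0924]
orientation: [-180.0, -0.0, 130.8]
ft_force: [-2.1, 2.4, -0.0]
grip_width: 0.796
gripper_force: 20.0
```

Run:
```python
from h import *
crop("side","s4",215,150,325,235,7)
```

```text
(no output)
```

View pics/s4.png

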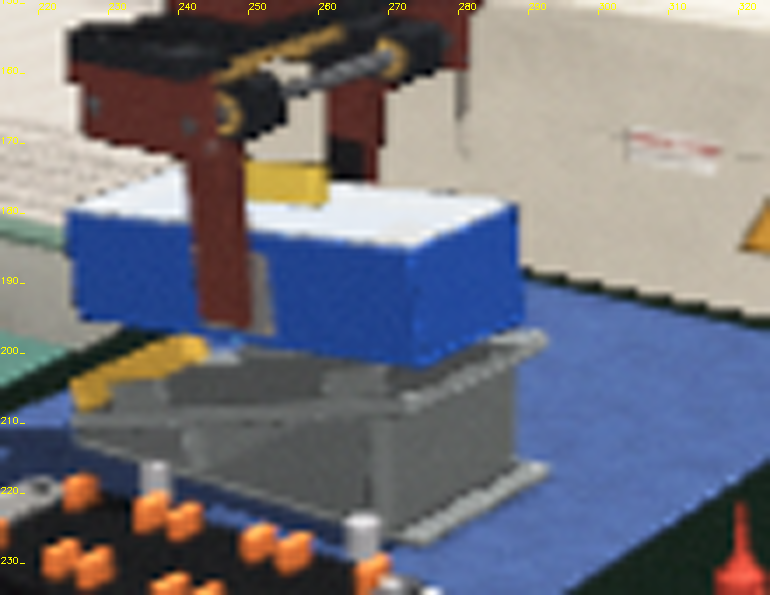

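Run:
```python
from ov import *
print("guides mean tri",tri((236.2,212.7),(259,200.8)), onz("side",(259,200.8),.042+.0116), onz("top",(236.2,212.7),.042+.009))
deck=np.array([.519,-.1815,.042]);R=Rz(-49.2,15)
for nm,d in(("LN",(-60,-41)),("HN",(60,-41)),("HF",(60,41)),("LF",(-60,41))): print(nm,proj("side",deck+R@np.array([*d,12])/1000),proj("top",deck+R@np.array([*d,6])/1000))
s=r.get_state(); p=s["tool_pos"]; Rl=Rz(s["orientation"][2]-180); print(p)
print("case bottom",proj("side",box(p,Rl,93,34,-27.8))); print("case top",proj("side",box(p,Rl,93,34,19.2)))
print("deck",proj("side",box(deck,R,95,45,0)))
```

```text
guides mean tri [ 0.5208 -0.1854  0.0486] [ 0.5206 -0.1983  0.0536] [ 0.5189 -0.1855  0.051 ]
LN [[232.4176 203.736 ]] [[230.1488 234.4714]]
HN [[262.8541 201.8819]] [[255.9084 210.2107]]
HF [[281.4431 193.3944]] [[239.3772 191.4905]]
LF [[251.2984 195.7093]] [[214.0625 215.9495]]
[ 0.5168 -0.18    0.0925]
case bottom [[224.8104 192.1549]
 [274.737  205.5024]
 [289.9641 198.1463]
 [240.7231 185.9946]]
case top [[223.6501 176.7317]
 [274.3052 188.7098]
 [289.799  181.9975]
 [239.8456 171.1184]]
deck [[224.3719 208.5297]
 [272.6781 206.0987]
 [292.8231 196.3889]
 [245.0445 199.6686]]
```

```bash
cat > lidy.py <<'E'
from ov import *
def lidpts(img=None,tilt=4.,hz=.0,seat=np.array([.519,-.1815,.042]),yaw=-49.2):
    t=up("top",img).astype(int); b,g,rr=t[...,0],t[...,1],t[...,2]
    m=((b>130)&(g>120)&(rr>100)&(b<252)).astype(np.uint8)*255
    c=big(m,(238,170,275,212))[0][:,0]
    return px(c)
if __name__=="__main__":
    s=r.get_state();p=s["tool_pos"]; img=r.read_camera("top"); q=lidpts(img); print(q.min(0),q.max(0))
    yaw=-49.2;Ry=Rz(yaw)
    for tilt in (0,5):
        n=Rz(yaw,tilt)[:,2]; o0=p+n*.0222
        W=[]
        for u in q:
            o,d=ray("top",u); W.append(o+d*(n@(o0-o))/(n@d))
        L=(np.array(W)-p)@Rz(yaw,tilt)*1000
        for a in range(35,95,10):
            k=L[(L[:,0]>a)&(L[:,0]<a+10)]
            if len(k): print(tilt,a,k[:,1].min(),k[:,1].max(),k[:,0].max())
E
python3 lidy.py
```

```text
[237.625 184.125] [259.625 211.375]
0 35 -34.518267248959866 24.345191457547543 44.99859251340169
0 45 -34.28630227380139 35.70383420738347 54.80465392923705
0 55 -34.57002558245489 45.29314456223483 64.97270234274922
0 65 -34.49521473539783 44.334374284290334 74.90497289937272
0 75 -33.74657368369119 38.22000290815163 84.78819394978598
0 85 -33.07196774330789 37.94022907245053 90.06290444670678
5 35 -35.06068601257501 21.202458094222145 44.960793438739536
5 45 -34.980444053812434 32.34220452511038 54.99477012930702
5 55 -35.140804296901266 44.08404133157887 64.99463384337818
5 65 -35.42140397594265 43.61518682291582 74.9750299996677
5 75 -34.88018256388539 36.70142062535944 84.56708298956325
5 85 -34.33910679880018 36.35218735119757 91.9930807573974
```

Run:
```python
from ov import *
img=cv2.imread("pics/top0.png"); 
seat=np.array([.519,-.1815,.042]);R=Rz(-49.2,15);n=R[:,2]
t=up("top",img).astype(int); b,g,rr=t[...,0],t[...,1],t[...,2]
gray=((abs(b-g)<22)&(abs(rr-g)<22)&(g>105)&(g<185)).astype(np.uint8)*255
c=px(big(gray,(204,180,268,246))[0][:,0])
def onp(u,h=0):
    o,d=ray("top",u); return ((o+d*(n@(seat+n*h-o))/(n@d))-seat)@R*1000
L=np.array([onp(u) for u in c])
for a in range(-95,96,10):
    k=L[(abs(L[:,0]-a)<4)]
    if len(k): print(a,k[:,1].min().round(1),k[:,1].max().round(1))
print(L[:,0].min(),L[:,0].max())
# rectified crop of deck plane for viewing: 4px/mm /... 
X,Y=np.meshgrid(np.arange(-110,111,.35),np.arange(65,-66,-.35)); P=seat+np.stack([X,Y,0*X+0],-1)@R.T/1000
uv=proj("top",P.reshape(-1,3)).reshape(*X.shape,2).astype(np.float32)
w=cv2.remap(img,uv[...,0],uv[...,1],cv2.INTER_CUBIC)
for y in(-41,-37.5,0,37.5,41): w[int((65-y)/.35),::6]=(0,255,0)
for x in(-96,-75,-45,45,75,95): w[::6,int((110+x)/.35)]=(0,255,0)
cv2.imwrite("pics/rect.png",w); print(w.shape)
```

```text
-95 -44.9 44.8
-85 -44.8 45.6
-75 -43.9 46.3
-65 -41.8 46.5
-55 -41.5 46.0
-45 -42.2 45.5
-35 -43.9 45.8
-25 -43.6 45.9
-15 -43.9 46.1
-5 -43.6 46.3
5 -43.3 45.8
15 -44.1 46.0
25 -43.9 46.8
35 -43.6 46.9
45 -42.7 47.1
55 -39.4 47.2
65 -39.6 47.4
75 -40.5 48.2
85 -48.9 48.2
95 -45.3 43.7
-96.97709487783625 93.16971355584587
(375, 632, 3)
```

View pics/rect.png

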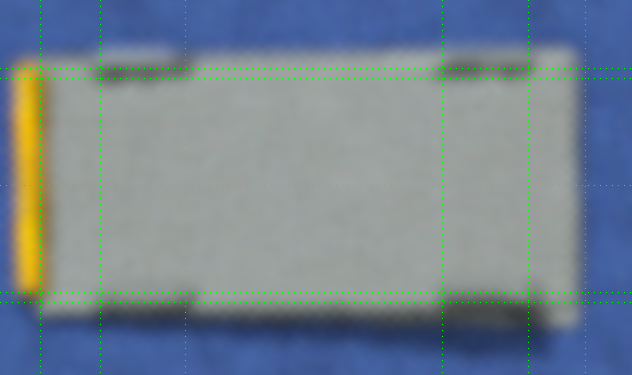

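Call:
{"method": "arm_command", "body": {"moves": [[[0,0,-5,0,62],[0,0,-6,0,62],[0,1.5,0,-0.6,62],[0,1.2,0,0,62],[0,0,0,0,62]]]}}

```text
clock: 21.4
tool_pos: [0.5192, -0.1783, 0.1037]
orientation: [180.0, 0.0, 131.4]
ft_force: [0.3, -0.1, -3.7]
grip_width: 0.8
gripper_force: 20.0
```

Call:
{"method": "arm_command", "body": {"moves": [[[0,0,3,0,62],[0,0,3,0,62],[0,0,3,0,62],[0,0,0,0,62]]]}}

```text
clock: 21.8
tool_pos: [0.5185, -0.1782, 0.094]
orientation: [-180.0, -0.1, 131.4]
ft_force: [-0.2, 0.4, -4.1]
grip_width: 0.793
gripper_force: 20.0
```

```bash
cat > side.py <<'E'
from ov import *
import sys
crop("side",sys.argv[1],215,150,325,235,7)
s=r.get_state();print(s["tool_pos"],s["ft_force"],s["wrist_torque"])
E
python3 side.py s5
python3 - <<'E'
import cv2
a=cv2.imread("pics/s4.png");b=cv2.imread("pics/s5.png")
import numpy as np
cv2.imwrite("pics/s45.png",np.hstack([a[150:560,40:440],b[150:560,40:440]]))
E
```

```text
[ 0.5187 -0.1783  0.0942] [-0.598   0.4239 -3.2192] [-0.0235 -0.0292  0.0173]
```

View pics/s45.png

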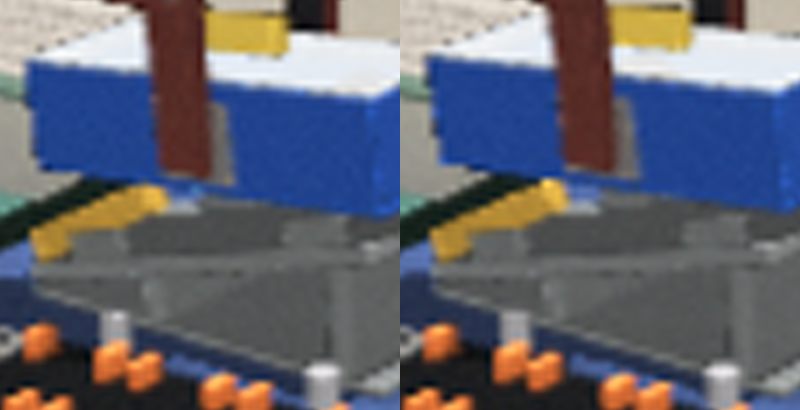

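Call:
{"method": "arm_command", "body": {"moves": [[[0,0,2,0,62],[0,0,2,0,62],[0,0,2,0,62],[0,0,0,0,62]]]}}

```text
clock: 22.25
tool_pos: [0.5188, -0.1783, 0.0884]
orientation: [-180.0, -0.0, 131.4]
ft_force: [0.1, 0.4, -3.4]
grip_width: 0.797
gripper_force: 20.0
```

Call:
{"method": "arm_command", "body": {"moves": [[[0.3,0,2,0,62],[0.3,0,2,0,62],[0.4,0,2,0,62],[0,0,0,0,62]]]}}

```text
clock: 22.65
tool_pos: [0.5183, -0.1776, 0.0826]
orientation: [-180.0, 0.0, 131.4]
ft_force: [-0.6, -0.4, -3.7]
grip_width: 0.795
gripper_force: 20.0
```

Call:
{"method": "arm_command", "body": {"moves": [[[0.4,0,2,0,62],[0.3,0,2,0,62],[0.3,0,2,0,62],[0,0,0,0,62]]]}}

```text
clock: 23.05
tool_pos: [0.5176, -0.1768, 0.0765]
orientation: [-180.0, -0.0, 131.4]
ft_force: [0.2, 0.5, -2.7]
grip_width: 0.796
gripper_force: 20.0
```

Call:
{"method": "arm_command", "body": {"moves": [[[0.4,0,1.5,0,62],[0.4,0,1.5,0,62],[0,0,0,0,62]]]}}

```text
clock: 23.35
tool_pos: [0.5173, -0.1763, 0.0736]
orientation: [180.0, 0.0, 131.4]
ft_force: [-0.4, -0.9, -2.6]
grip_width: 0.794
gripper_force: 20.0
```

Call:
{"method": "arm_command", "body": {"moves": [[[0.4,0,1.5,0,62],[0.4,0,1.5,0,62],[0,0,0,0,62]]]}}

```text
clock: 23.65
tool_pos: [0.5168, -0.1757, 0.0706]
orientation: [180.0, 0.0, 131.4]
ft_force: [0.1, -0.9, -1.3]
grip_width: 0.797
gripper_force: 20.0
```

```bash
cat > tilt.py <<'E'
from ov import *
def tilt(img=None):
    # lid top near edge & blue near face bottom edge in side view
    img=r.read_camera("side") if img is None else img
    t=up("side",img).astype(int); b,g,rr=t[...,0],t[...,1],t[...,2]
    m=((b>110)&(rr<60)&(g<95)&(b-g>60)).astype(np.uint8)*255
    out=[]
    for u in (228,232,236,256,260,264,268):
        col=np.where(m[150*4:235*4,int(u*4)]>0)[0]
        if len(col): out.append((u,round(150+col.min()/4,2),round(150+col.max()/4,2)))
    return out
print(tilt()); s=r.get_state();print(s["tool_pos"],s["ft_force"])
E
python3 tilt.py; python3 -c "
import sys;sys.path.insert(0,'.')
from ov import *
R=Rz(-48.7,15);d=np.array([.519,-.1805,.042])
print(proj('side',box(d,R,93,34,0)),proj('side',box(d,R,93,34,47)))"
```

```text
[(228, np.float64(191.75), np.float64(203.0)), (232, np.float64(191.5), np.float64(203.75)), (236, np.float64(191.25), np.float64(203.5)), (256, np.float64(189.75), np.float64(205.25)), (260, np.float64(189.5), np.float64(205.25)), (264, np.float64(189.5), np.float64(201.5)), (268, np.float64(189.25), np.float64(201.5))]
[ 0.5168 -0.1756  0.0706] [ 0.126  -0.6721 -2.1316]
[[227.335  207.3504]
 [274.9069 204.6788]
 [289.9293 197.3283]
 [242.8086 200.6143]] [[223.2803 192.092 ]
 [270.8435 187.636 ]
 [286.1884 180.9909]
 [239.0479 185.9236]]
```

Call:
{"method": "arm_command", "body": {"moves": [[[0.2,0,1,0,62],[0.2,0,1,0,62],[0,0,0,0,62]]]}}

```text
clock: 24.0
tool_pos: [0.5164, -0.1753, 0.0686]
orientation: [180.0, 0.0, 131.4]
ft_force: [0.8, -0.5, -2.0]
grip_width: 0.801
gripper_force: 20.0
```

Call:
{"method": "arm_command", "body": {"moves": [[[0.2,0,1,0,62],[0.2,0,1,0,62],[0,0,0,0,62]]]}}

```text
clock: 24.3
tool_pos: [0.5165, -0.1753, 0.0683]
orientation: [180.0, 0.1, 131.4]
ft_force: [-3.7, -0.9, 16.7]
grip_width: 0.796
gripper_force: 20.0
```

```bash
python3 tilt.py
```

```text
[(228, np.float64(193.25), np.float64(203.5)), (232, np.float64(192.75), np.float64(203.75)), (236, np.float64(192.25), np.float64(203.5)), (256, np.float64(190.5), np.float64(205.75)), (260, np.float64(190.25), np.float64(205.5)), (264, np.float64(189.5), np.float64(201.5)), (268, np.float64(189.25), np.float64(201.5))]
[ 0.5165 -0.1754  0.0684] [-4.7199 -0.0614 16.6395]
```

Call:
{"method": "arm_command", "body": {"moves": [[[0,0,-1,0,66],[0,0,0,0,70],[0,0,0,0,74],[0,0,0,0,80],[0,0,0,0,87.8],[0,0,0,0,87.8],[0,0,0,0,87.8]]]}}

```text
clock: 25.05
tool_pos: [0.5159, -0.175, 0.0675]
orientation: [-180.0, -0.0, 131.4]
ft_force: [1.3, 0.3, -0.7]
grip_width: 0.997
gripper_force: 0.0
```

Call:
{"method": "arm_command", "body": {"moves": [[[0,0,-20,0,87.8],[0,0,-40,0,87.8],[0,0,-50,0,87.8],[-40,20,-10,0,87.8],[-40,40,0,0,87.8],[-40,40,0,0,87.8],[0,40,0,0,87.8],[0,0,0,0,87.8]]]}}

```text
clock: 25.85
tool_pos: [0.6907, -0.1693, 0.1873]
orientation: [179.9, 0.1, 131.5]
ft_force: [-0.7, -0.8, -0.2]
grip_width: 1.003
gripper_force: 0.0
```

```bash
cat > fin.py <<'E'
from ov import *
img=r.read_camera("top");sd=r.read_camera("side")
cv2.imwrite("pics/rt.png",img);cv2.imwrite("pics/rs.png",sd)
t=up("top",img).astype(int); b,g,rr=t[...,0],t[...,1],t[...,2]
ye=((rr>150)&(g>140)&(b<120)).astype(np.uint8)*255
c=big(ye,(225,185,250,225))
for k in c[:2]:
    q=cv2.minAreaRect(k); m=px(np.array(q[0])); print("fin top",m,q[1:],onz("top",m,.042+.066*.966))
s=up("side",sd).astype(int); b,g,rr=s[...,0],s[...,1],s[...,2]
ye=((rr>140)&(g>110)&(b<100)).astype(np.uint8)*255
for k in big(ye,(215,150,290,225))[:3]:
    q=cv2.minAreaRect(k); print("side yellow",px(np.array(q[0])),q[1:],cv2.contourArea(k))
t=up("top",img).astype(int); b,g,rr=t[...,0],t[...,1],t[...,2]
lid=((b>140)&(g>130)&(rr>115)).astype(np.uint8)*255; k=big(lid,(195,170,275,245))[0]; q=quad(k)
R=Rz(-48.7,15);n=R[:,2];o0=np.array([.519,-.1805,.042])+n*.05;P=[]
for u in q:
    o,d=ray("top",u);P.append(o+d*(n@(o0-o))/(n@d))
ce,yw,l=rect(P);print("lid",ce-n*.05,yw,l); print(*cradle(img)) if 0 else None
E
python3 fin.py; python3 cr.py; python3 tilt.py
```

```text
fin top [229.25  213.875] ((13.435027122497559, 53.03300476074219), 45.0) [ 0.5094 -0.1708  0.1058]
side yellow [253.5366 183.1673] ((21.582040786743164, 50.358097076416016), 82.87498474121094) 896.5
side yellow [240.625 222.75 ] ((9.0, 16.0), 90.0) 101.0
side yellow [225.9794 205.7823] ((16.378250122070312, 7.917962074279785), 77.47119140625) 98.5
lid [ 0.5203 -0.1813  0.0424] -48.779025493378136 [185.9381  68.1975 184.965   68.6816]
12 [ 0.4509 -0.3171  0.033 ] -46.76285 ((451.0669860839844, -317.1969299316406), (50.16606903076172, 139.8935546875), 43.30799865722656)
[(228, np.float64(193.25), np.float64(203.5)), (232, np.float64(192.75), np.float64(203.75)), (236, np.float64(192.25), np.float64(203.5)), (256, np.float64(190.5), np.float64(205.75)), (260, np.float64(190.25), np.float64(205.5)), (264, np.float64(189.5), np.float64(201.5)), (268, np.float64(189.5), np.float64(201.5))]
[ 0.6861 -0.1719  0.1872] [0.1151 0.4762 0.5945]
```

Call:
{"method": "arm_command", "body": {"moves": [[[23,-26,0,0,60],[24,-27,0,0,40],[24,-26,0,0,36],[23,-26,0,0,36],[23,-26,0,0,36],[0,0,25,0,36],[0,0,20,0,36],[0,0,0,0,36]]], "grip_force": 25}}

```text
clock: 26.85
tool_pos: [0.5088, -0.1705, 0.1411]
orientation: [-179.9, -0.2, 131.3]
ft_force: [-0.5, 0.4, 0.0]
grip_width: 0.409
gripper_force: 0.0
```

Call:
{"method": "arm_command", "body": {"moves": [[[0,0,10,0,36],[0,0,10,0,36],[0,0,5,0,36],[0,0,0,0,36]]]}}

```text
clock: 27.25
tool_pos: [0.5113, -0.1704, 0.117]
orientation: [-180.0, -0.1, 131.4]
ft_force: [-0.3, -0.1, -0.4]
grip_width: 0.409
gripper_force: 0.0
```

Call:
{"method": "arm_command", "body": {"moves": [[[0,0,2,0,36],[0,0,0,0,30],[0,0,0,0,22],[0,0,0,0,14],[0,0,0,0,8],[0,0,0,0,4],[0,0,0,0,4],[0,0,0,0,4]]]}}

```text
clock: 28.05
tool_pos: [0.5118, -0.1705, 0.1158]
orientation: [180.0, 0.0, 131.4]
ft_force: [0.1, 1.5, 2.6]
grip_width: 0.109
gripper_force: 25.0
```

Call:
{"method": "arm_command", "body": {"moves": [[[0.5,0,-2,0,4],[0.5,0,-2,0,4],[0.6,0,-2,0,4],[0.5,0,-2,0,4],[0.5,0,-2,0,4],[0.5,0,-2,0,4],[0,0,-8,0,4],[0,0,-10,0,4]]]}}

```text
clock: 28.85
tool_pos: [0.5094, -0.1681, 0.1461]
orientation: [-180.0, -0.0, 131.4]
ft_force: [0.3, -0.2, -0.9]
grip_width: 0.111
gripper_force: 25.0
```

Call:
{"method": "arm_command", "body": {"moves": [[[0,0,-20,0,4],[0,0,-25,0,4],[-3,25,0,0,4],[-3,32,0,0,4],[-3,32,0,0,4],[-3,32,0,0,4],[-3,25,0,0,4],[0,5,0,0,4]]]}}

```text
clock: 29.65
tool_pos: [0.6351, -0.0781, 0.1916]
orientation: [179.9, 0.1, 131.5]
ft_force: [-0.3, -0.6, -0.6]
grip_width: 0.111
gripper_force: 25.0
```

Call:
{"method": "arm_command", "body": {"moves": [[[0,0,20,0,4],[0,0,30,0,4],[0,0,30,0,4],[0,0,20,0,4],[0,0,10,0,4],[0,0,10,0,4],[0,0,0,0,4]]]}}

```text
clock: 30.35
tool_pos: [0.6323, -0.0798, 0.0702]
orientation: [-180.0, -0.0, 131.4]
ft_force: [0.0, -0.4, -0.1]
grip_width: 0.108
gripper_force: 25.0
```

Run:
```python
from ov import *
s=r.get_state();print(s["tool_pos"])
a=r.read_camera("top");b=r.read_camera("side");cv2.imwrite("pics/ot.png",a);cv2.imwrite("pics/os.png",b)
A=cv2.resize(a[150:260,185:290],None,fx=3.8,fy=3.8,interpolation=2);B=cv2.resize(b[140:250,210:314],None,fx=3.8,fy=3.8,interpolation=2)
cv2.imwrite("pics/open.png",np.hstack([A,B])); print(np.hstack([A,B]).shape)
```

```text
[ 0.6323 -0.0798  0.0702]
(418, 794, 3)
```

View pics/open.png

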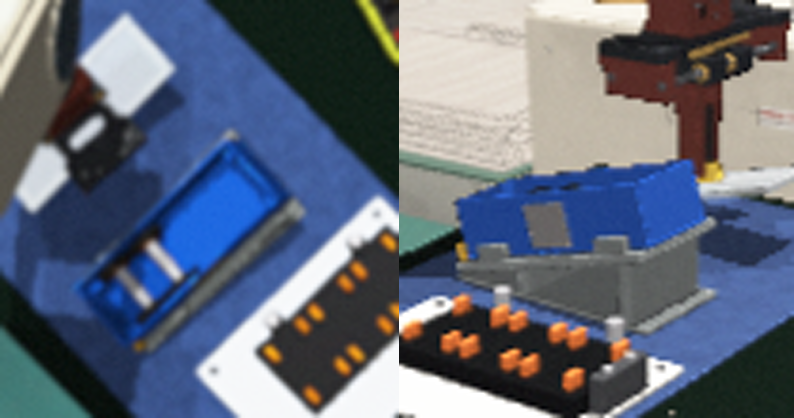

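Call:
{"method": "arm_command", "body": {"moves": [[[0,0,5,0,4],[0,0,4,0,4],[0,0,4,0,4],[0,0,4,0,4],[0,0,3,0,4],[0,0,3,0,4],[0,0,3,0,4],[0,0,0,0,4]]]}}

```text
clock: 31.25
tool_pos: [0.6327, -0.0795, 0.0443]
orientation: [-180.0, -0.0, 131.4]
ft_force: [1.3, -0.2, 2.5]
grip_width: 0.109
gripper_force: 25.0
```

Call:
{"method": "arm_command", "body": {"moves": [[[0,0,2,0,4],[0,0,2,0,4],[0,0,2,0,4],[0,0,0,0,4]]]}}

```text
clock: 31.65
tool_pos: [0.6326, -0.0795, 0.0383]
orientation: [-180.0, -0.0, 131.4]
ft_force: [1.7, -0.3, 2.3]
grip_width: 0.112
gripper_force: 25.0
```

Call:
{"method": "arm_command", "body": {"moves": [[[0,0,1,0,4],[0,0,1,0,4],[0,0,0,0,4]]]}}

```text
clock: 31.95
tool_pos: [0.6328, -0.0796, 0.0366]
orientation: [-180.0, -0.0, 131.4]
ft_force: [0.9, -1.3, 2.7]
grip_width: 0.111
gripper_force: 25.0
```

Call:
{"method": "arm_command", "body": {"moves": [[[0,0,1,0,4],[0,0,1,0,4],[0,0,0,0,4]]]}}

```text
clock: 32.25
tool_pos: [0.6329, -0.0796, 0.0356]
orientation: [180.0, 0.0, 131.4]
ft_force: [-2.0, -1.9, 10.5]
grip_width: 0.109
gripper_force: 25.0
```

Call:
{"method": "arm_command", "body": {"moves": [[[0,0,-1,0,10],[0,0,0,0,24],[0,0,0,0,36],[0,0,0,0,36],[0,0,-40,0,36],[0,0,-50,0,36],[0,0,-50,0,36],[0,0,0,0,36]]]}}

```text
clock: 33.05
tool_pos: [0.6369, -0.0801, 0.1828]
orientation: [179.6, 0.5, 131.4]
ft_force: [0.2, -0.4, -0.1]
grip_width: 0.411
gripper_force: 0.0
```

```bash
cat > rol.py <<'E'
from ov import *
img=r.read_camera("top"); print("axles?",onz("top",(228.4,217.9),.0561),onz("top",(219.7,224.5),.0467))
t=up("top",img).astype(int); b,g,rr=t[...,0],t[...,1],t[...,2]
m=((rr>120)&(g>110)&(b>100)).astype(np.uint8)*255
for k in big(m,(212,208,238,236))[:4]:
    q=cv2.minAreaRect(k); c=px(np.array(q[0])); print(c,q[1:],onz("top",c,.058),onz("top",c,.049))
bl=((b>95)&(b-rr>60)).astype(np.uint8)*255
lid=((b>140)&(g>130)&(rr>115)).astype(np.uint8)*255; q=quad(big(lid,(180,150,240,212))[0]); print("lid",*rect([onz("top",p,.010) for p in q]))
ye=((rr>150)&(g>140)&(b<120)).astype(np.uint8)*255
for k in big(ye,(190,160,225,200))[:1]:
    c=px(np.array(cv2.minAreaRect(k)[0])); print("fin",onz("top",c,.026))
s=r.get_state();print(s["tool_pos"])
E
python3 rol.py
```

```text
axles? [ 0.5017 -0.1608  0.0561] [ 0.4813 -0.131   0.0467]
[227.8501 218.1477] ((49.77778244018555, 13.72252368927002), 47.7263069152832) [ 0.5007 -0.1593  0.058 ] [ 0.5016 -0.158   0.049 ]
[222.125 227.625] ((21.21320343017578, 11.31370735168457), 45.0) [ 0.4701 -0.1409  0.058 ] [ 0.4708 -0.1394  0.049 ]
lid [ 0.6305 -0.0786  0.01  ] -48.61459898007293 [188.2228  69.9822 186.597   69.0495]
[ 0.635  -0.0799  0.1795]
```

Call:
{"method": "arm_command", "body": {"moves": [[[0,0,0,8.2,30],[0,0,0,8.2,24],[0,0,0,8.2,24],[0,0,0,8.2,24],[0,0,0,8.2,24],[0,0,0,8.2,24],[0,0,0,8.2,24],[0,0,0,8.2,24]]]}}

```text
clock: 33.9
tool_pos: [0.6316, -0.0794, 0.1734]
orientation: [-179.8, 0.1, 65.5]
ft_force: [0.6, -0.3, -0.3]
grip_width: 0.274
gripper_force: 0.0
```

Call:
{"method": "arm_command", "body": {"moves": [[[0,0,0,8.2,24],[0,0,0,8.2,24],[0,0,0,8.2,24],[-30,-5,0,0,24],[-30,-5,0,0,24],[-30,-5,0,0,24],[-31,-6,0,0,24],[-31,-6,0,0,24]]]}}

```text
clock: 34.7
tool_pos: [0.4984, -0.1594, 0.1739]
orientation: [-179.8, 0.1, 41.2]
ft_force: [0.5, -0.3, 0.4]
grip_width: 0.276
gripper_force: 0.0
```

Call:
{"method": "arm_command", "body": {"moves": [[[0,0,20,0,24],[0,0,20,0,24],[0,0,10,0,24],[0,0,0,0,24]]]}}

```text
clock: 35.1
tool_pos: [0.499, -0.1588, 0.1234]
orientation: [-179.8, 0.1, 41.2]
ft_force: [0.1, -0.3, 0.1]
grip_width: 0.271
gripper_force: 0.0
```

Call:
{"method": "arm_command", "body": {"moves": [[[1,1.8,10,0,24],[0,0,12,0,24],[0,0,12,0,24],[0,0,10,0,24],[0,0,6,0,24],[0,0,4,0,24],[0,0,3,0,24],[0,0,0,0,24]]]}}

```text
clock: 35.9
tool_pos: [0.5026, -0.1601, 0.0685]
orientation: [-180.0, 0.0, 41.2]
ft_force: [0.7, -0.4, 0.0]
grip_width: 0.278
gripper_force: 0.0
```

Call:
{"method": "arm_command", "body": {"moves": [[[0,0,0,0,20],[0,0,0,0,16],[0,0,0,0,12],[0,0,0,0,8],[0,0,0,0,4],[0,0,0,0,4]]], "grip_force": 20}}

```text
clock: 36.5
tool_pos: [0.5027, -0.1601, 0.0689]
orientation: [180.0, -0.0, 41.2]
ft_force: [-0.4, 1.6, 2.2]
grip_width: 0.106
gripper_force: 20.0
```

Call:
{"method": "arm_command", "body": {"moves": [[[0,0,0,0,20],[0,0,1,0,20],[0,0,2,0,20],[0,0,0,0,12],[0,0,0,0,4],[0,0,0,0,4],[0,0,0,0,4]]], "grip_force": 20}}

```text
clock: 37.2
tool_pos: [0.5026, -0.1601, 0.0656]
orientation: [-180.0, 0.0, 41.2]
ft_force: [0.1, 0.3, -0.6]
grip_width: 0.104
gripper_force: 20.0
```

Call:
{"method": "arm_command", "body": {"moves": [[[0,0,-4,0,4],[0,0,-10,0,4],[0,0,-25,0,4],[0,0,-30,0,4],[0,0,-30,0,4],[0,0,0,0,4]]]}}

```text
clock: 37.8
tool_pos: [0.5051, -0.1609, 0.1692]
orientation: [179.6, -0.2, 41.2]
ft_force: [0.3, -0.5, -0.4]
grip_width: 0.109
gripper_force: 20.0
```

Call:
{"method": "arm_command", "body": {"moves": [[[0,0,0,-2,4],[-20,4,0,0,4],[-30,5,0,0,4],[-32,6,0,0,4],[-32,6,0,0,4],[-20,4,0,0,4],[-10,2,0,0,4],[0,0,0,0,4]]]}}

```text
clock: 38.6
tool_pos: [0.4154, -0.2789, 0.1645]
orientation: [-180.0, 0.0, 43.1]
ft_force: [0.6, -0.6, -0.9]
grip_width: 0.103
gripper_force: 20.0
```

Call:
{"method": "arm_command", "body": {"moves": [[[0,0,20,0,4],[0,0,25,0,4],[0,0,20,0,4],[0,0,12,0,4],[0,0,10,0,4],[0,0,5,0,4],[0,0,0,0,4]]]}}

```text
clock: 39.3
tool_pos: [0.4162, -0.2781, 0.0724]
orientation: [-180.0, 0.0, 43.2]
ft_force: [-0.4, -0.2, 0.3]
grip_width: 0.106
gripper_force: 20.0
```

```bash
python3 cr.py; python3 -c "
from plant import r
s=r.get_state();print(s['tool_pos'],s['orientation'])"
```

```text
2 [ 0.4989 -0.3681  0.033 ] 43.384693 ((498.9365234375, -368.1140441894531), (48.82927703857422, 0.0), -136.6152801513672)
[ 0.41639571 -0.27834374  0.07285431] [ 1.79984691e+02 -4.55904673e-03  4.31995821e+01]
```

Call:
{"method": "arm_command", "body": {"moves": [[[0,0,6,0,4],[0,0,5,0,4],[0,0,4,0,4],[0,0,2,0,4],[0,0,1,0,4],[0,0,0,0,4]]]}}

```text
clock: 39.95
tool_pos: [0.416, -0.2783, 0.0546]
orientation: [-180.0, 0.0, 43.2]
ft_force: [0.3, -0.5, 0.5]
grip_width: 0.107
gripper_force: 20.0
```

Call:
{"method": "arm_command", "body": {"moves": [[[0,0,1,0,4],[0,0,1,0,4],[0,0,0,0,4]]]}}

```text
clock: 40.25
tool_pos: [0.4166, -0.2787, 0.0529]
orientation: [179.9, -0.0, 43.2]
ft_force: [0.3, -0.9, 1.3]
grip_width: 0.101
gripper_force: 20.0
```

Call:
{"method": "arm_command", "body": {"moves": [[[0,0,1,0,4],[0,0,0,0,4]]]}}

```text
clock: 40.45
tool_pos: [0.4168, -0.2789, 0.0521]
orientation: [179.9, -0.0, 43.2]
ft_force: [0.9, -1.6, 4.6]
grip_width: 0.105
gripper_force: 20.0
```

Call:
{"method": "arm_command", "body": {"moves": [[[0,0,1,0,4],[0,0,0,0,4]]]}}

```text
clock: 40.65
tool_pos: [0.4169, -0.279, 0.0516]
orientation: [179.9, -0.0, 43.2]
ft_force: [-0.8, -0.6, 11.2]
grip_width: 0.102
gripper_force: 20.0
```

Call:
{"method": "arm_command", "body": {"moves": [[[0,0,-1,0,10],[0,0,0,0,16],[0,0,0,0,24],[0,0,-10,0,24],[0,0,-30,0,24],[0,0,-40,0,24],[0,0,-35,0,24],[50,-10,0,0,24]]]}}

```text
clock: 41.45
tool_pos: [0.446, -0.2416, 0.1715]
orientation: [179.6, -0.1, 42.9]
ft_force: [0.6, -0.3, 0.0]
grip_width: 0.275
gripper_force: 0.0
```

Call:
{"method": "arm_command", "body": {"moves": [[[50,-10,0,0,24],[50,-10,0,0,24],[50,-10,0,0,24],[50,-10,0,2,24],[40,30,0,0,24],[0,0,0,0,24]]]}}

```text
clock: 42.05
tool_pos: [0.6164, -0.0692, 0.1676]
orientation: [179.8, -0.2, 41.4]
ft_force: [0.6, -1.0, -0.4]
grip_width: 0.272
gripper_force: 0.0
```

```bash
cat > rol2.py <<'E'
from ov import *
from cr import cradle
img=r.read_camera("top"); cv2.imwrite("pics/rt2.png",img)
t=up("top",img).astype(int); b,g,rr=t[...,0],t[...,1],t[...,2]
m=((rr>120)&(g>100)&(b>90)).astype(np.uint8)*255
for nm,roi,z in(("case",(206,205,240,242),.0517),("cradle",(235,200,310,270),.048)):
    for k in big(m,roi)[:5]:
        if nm=="cradle":
            if not 200<cv2.contourArea(k)<1500: continue
        q=cv2.minAreaRect(k); c=px(np.array(q[0])); print(nm,c,q[1:],onz("top",c,z))
print(*cradle(img)); s=r.get_state();print(s["tool_pos"])
E
python3 rol2.py
```

```text
case [221.2181 226.6672] ((31.972511291503906, 12.290732383728027), 48.36646270751953) [ 0.4738 -0.1369  0.0517]
cradle [265.3522 244.2655] ((51.72871017456055, 13.738739013671875), 46.46879577636719) [ 0.415 -0.28   0.048]
9 [ 0.4623 -0.3332  0.033 ] -34.63321 ((463.5970153808594, -330.7022399902344), (49.86330795288086, 102.93132781982422), 43.388736724853516)
[ 0.6132 -0.0699  0.1669]
```

Call:
{"method": "arm_command", "body": {"moves": [[[-20,-5,0,0,24],[-28,-8,0,0,24],[-32,-9,0,0,24],[-32,-9,0,0,24],[-21,-7,0,0,24],[-10,-3,0,0,24],[0,0,20,0,24],[0,0,20,0,24]]]}}

```text
clock: 42.9
tool_pos: [0.4765, -0.1349, 0.1272]
orientation: [179.9, -0.1, 41.1]
ft_force: [-0.5, -0.3, -0.5]
grip_width: 0.275
gripper_force: 0.0
```

Call:
{"method": "arm_command", "body": {"moves": [[[0,0,10,0,24],[0,0,0,0,24],[0,0,0,0,24]]]}}

```text
clock: 43.2
tool_pos: [0.4767, -0.1344, 0.1169]
orientation: [-180.0, 0.0, 41.2]
ft_force: [-0.4, 0.3, 0.8]
grip_width: 0.272
gripper_force: 0.0
```

Call:
{"method": "arm_command", "body": {"moves": [[[1.9,0.6,10,0,24],[0,0,12,0,24],[0,0,12,0,24],[0,0,12,0,24],[0,0,8,0,24],[0,0,4,0,24],[0,0,2,0,24],[0,0,0,0,24]]]}}

```text
clock: 44.0
tool_pos: [0.4783, -0.1335, 0.0565]
orientation: [-180.0, 0.0, 41.2]
ft_force: [1.2, 0.5, -0.3]
grip_width: 0.272
gripper_force: 0.0
```

Call:
{"method": "arm_command", "body": {"moves": [[[0,0,0,0,20],[0,0,0,0,14],[0,0,0,0,8],[0,0,0,0,4],[0,0,0,0,4],[0,0,0,0,4]]]}}

```text
clock: 44.6
tool_pos: [0.4785, -0.1336, 0.0569]
orientation: [180.0, -0.0, 41.2]
ft_force: [-0.1, 0.2, 2.6]
grip_width: 0.11
gripper_force: 20.0
```

Call:
{"method": "arm_command", "body": {"moves": [[[0,0,-4,0,4],[0,0,-10,0,4],[0,0,-25,0,4],[0,0,-35,0,4],[0,0,-35,0,4],[0,0,0,0,4],[0,0,0,0,4]]]}}

```text
clock: 45.3
tool_pos: [0.4786, -0.1336, 0.1666]
orientation: [179.9, -0.1, 41.2]
ft_force: [0.0, -0.2, -1.3]
grip_width: 0.107
gripper_force: 20.0
```

Call:
{"method": "arm_command", "body": {"moves": [[[-10,12,0,-2,4],[-22,25,0,0,4],[-29,34,0,0,4],[-31,36,0,0,4],[-29,34,0,0,4],[-18,20,0,0,4],[-6,7,0,0,4],[0,0,0,0,4]]]}}

```text
clock: 46.1
tool_pos: [0.4862, -0.3556, 0.1641]
orientation: [-179.9, 0.0, 43.1]
ft_force: [-0.2, 1.1, -0.8]
grip_width: 0.105
gripper_force: 20.0
```

Call:
{"method": "arm_command", "body": {"moves": [[[0,0,20,0,4],[0,0,25,0,4],[0,0,20,0,4],[0,0,15,0,4],[0,0,10,0,4],[0,0,0,0,4],[0,0,0,0,4]]]}}

```text
clock: 46.8
tool_pos: [0.4874, -0.3551, 0.076]
orientation: [180.0, -0.0, 43.2]
ft_force: [0.2, -0.5, -0.3]
grip_width: 0.107
gripper_force: 20.0
```

```bash
python3 rol2.py
```

```text
case [228.75  232.375] ((72.0, 85.0), 90.0) [ 0.4549 -0.1615  0.0517]Traceback (most recent call last):
  File "rol2.py", line 11, in <module>
    print(*cradle(img)); s=r.get_state();print(s["tool_pos"])
           ~~~~~~^^^^^
  File "cr.py", line 7, in cradle
    v=cv2.fitLine((W[:,:2]*1000).astype(np.float32),2,0,.01,.01).ravel()
                   ~^^^^^^
IndexError: too many indices for array: array is 1-dimensional, but 2 were indexed
```

```bash
cat > sd.py <<'E'
from m import *
def bl(img):
    t=up("side",img).astype(int); b,g,rr=t[...,0],t[...,1],t[...,2]
    o=((rr>150)&(b<100)&(g<170)&(rr-g>60)).astype(np.uint8)*255
    return sorted([tuple(px(np.array(cv2.minAreaRect(k)[0])).round(1)) for k in big(o,(195,205,280,252)) if cv2.contourArea(k)>60])
print([tuple(map(float,a)) for a in bl(cv2.imread("pics/rs.png"))]);print([tuple(map(float,a)) for a in bl(r.read_camera("side"))])
E
python3 sd.py
```

```text
[(212.9, 226.5), (225.4, 230.0), (226.0, 219.8), (238.3, 223.4), (241.2, 235.5), (253.7, 228.0), (255.2, 239.6), (267.7, 232.1)]
[(212.0, 226.9), (216.4, 223.1), (225.4, 230.3), (238.3, 223.3), (241.1, 235.1), (247.9, 223.7), (255.2, 239.2), (256.4, 228.4), (267.8, 231.9)]
```

Cradle unmoved; roller 1 sits in saddle 1. Lower roller 2.

Call:
{"method": "arm_command", "body": {"moves": [[[0.4,0.5,6,0,4],[0,0,6,0,4],[0,0,5,0,4],[0,0,3,0,4],[0,0,2,0,4],[0,0,0,0,4]]]}}

```text
clock: 47.5
tool_pos: [0.4876, -0.3554, 0.0535]
orientation: [-180.0, 0.0, 43.2]
ft_force: [-0.3, 0.4, 0.2]
grip_width: 0.102
gripper_force: 20.0
```

Call:
{"method": "arm_command", "body": {"moves": [[[0,0,1,0,4],[0,0,0,0,4]]]}}

```text
clock: 47.7
tool_pos: [0.4877, -0.3555, 0.0532]
orientation: [180.0, 0.0, 43.2]
ft_force: [-3.2, 0.9, 4.7]
grip_width: 0.107
gripper_force: 20.0
```

Call:
{"method": "arm_command", "body": {"moves": [[[0,0,1,0,4],[0,0,0,0,4]]]}}

```text
clock: 47.9
tool_pos: [0.4877, -0.3555, 0.0528]
orientation: [180.0, 0.0, 43.2]
ft_force: [-4.1, 2.3, 10.8]
grip_width: 0.103
gripper_force: 20.0
```

Call:
{"method": "arm_command", "body": {"moves": [[[0,0,-1,0,10],[0,0,0,0,18],[0,0,0,0,24],[0,0,-10,0,24],[0,0,-30,0,24],[0,0,-40,0,30],[0,0,-35,0,36],[30,-10,0,0,36]]]}}

```text
clock: 48.7
tool_pos: [0.5048, -0.3313, 0.1736]
orientation: [179.4, -0.1, 43.0]
ft_force: [1.6, -1.4, -0.4]
grip_width: 0.407
gripper_force: 0.0
```

Call:
{"method": "arm_command", "body": {"moves": [[[40,-14,0,0,36],[40,-14,0,0,36],[40,-14,0,0,36],[40,-14,0,0,36],[40,-14,0,0,36],[40,-14,0,0,36],[25,-8,0,0,36],[0,0,0,-8,36]]]}}

```text
clock: 49.5
tool_pos: [0.6347, -0.0758, 0.1684]
orientation: [179.9, -0.1, 51.5]
ft_force: [-0.7, 0.5, -0.2]
grip_width: 0.41
gripper_force: 0.0
```

Call:
{"method": "arm_command", "body": {"moves": [[[0,0,0,-8,36],[0,0,0,-8,36],[0,0,0,-8,36],[0,0,0,-8,36],[0,0,0,-8,36],[0,0,0,-8,36],[0,0,0,-8,36],[0,0,0,-8,36]]]}}

```text
clock: 50.3
tool_pos: [0.633, -0.0791, 0.1683]
orientation: [180.0, 0.0, 115.5]
ft_force: [0.0, 0.1, 1.0]
grip_width: 0.411
gripper_force: 0.0
```

Call:
{"method": "arm_command", "body": {"moves": [[[0,0,0,-8,36],[0,0,0,-8.2,36],[0,0,20,0,36],[0,0,20,0,36],[0,0,0,0,36],[0,0,0,0,36]]]}}

```text
clock: 50.9
tool_pos: [0.6329, -0.0791, 0.1281]
orientation: [-180.0, -0.0, 131.4]
ft_force: [-0.1, -0.7, 0.7]
grip_width: 0.408
gripper_force: 0.0
```

```bash
python3 rol2.py; python3 sd.py|tail -1; python3 rol.py|grep -E "lid|fin"
python3 - <<'E'
import sys;sys.path.insert(0,'.')
from ov import *
# case rim: outer blue region
img=r.read_camera("top");t=up("top",img).astype(int); b,g,rr=t[...,0],t[...,1],t[...,2]
E
```

```text
cradle [265.3092 244.1996] ((52.41379165649414, 13.896551132202148), 46.39718246459961) [ 0.4152 -0.2798  0.048 ]
cradle [287.875 221.75 ] ((51.61879348754883, 13.435027122497559), 45.0) [ 0.4873 -0.354   0.048 ]
5 [ 0.4428 -0.3157  0.033 ] 14.349339 ((445.7483825683594, -311.537109375), (50.15573501586914, 51.03755569458008), 43.280033111572266)
[ 0.6335 -0.0792  0.1286]
[(212.0, 226.8), (216.4, 223.1), (225.5, 230.1), (238.2, 223.4), (240.9, 235.2), (248.2, 232.5), (255.2, 239.6), (267.9, 232.0)]
lid [ 0.6716 -0.1253  0.01  ] 42.4990805402839 [65.3602 69.8668 60.5595 68.6951]
```

Call:
{"method": "arm_command", "body": {"moves": [[[0,0,25,0,36],[0,0,25,0,36],[0,0,20,0,36],[0,0,12,0,36],[0,0,6,0,36],[0,0,2,0,36],[0,0,0,0,36]]]}}

```text
clock: 51.8
tool_pos: [0.6334, -0.0792, 0.0383]
orientation: [180.0, 0.0, 131.4]
ft_force: [0.0, 0.2, -0.4]
grip_width: 0.414
gripper_force: 0.0
```

Call:
{"method": "arm_command", "body": {"moves": [[[0,0,0,0,24],[0,0,0,0,14],[0,0,0,0,8],[0,0,0,0,4],[0,0,0,0,4],[0,0,0,0,4]]], "grip_force": 15}}

```text
clock: 52.4
tool_pos: [0.6332, -0.0791, 0.0381]
orientation: [180.0, 0.0, 131.4]
ft_force: [-1.3, -0.5, 4.1]
grip_width: 0.111
gripper_force: 15.0
```

Call:
{"method": "arm_command", "body": {"moves": [[[0,0,-4,0,4],[0,0,-10,0,4],[0,0,-25,0,4],[0,0,-40,0,4],[0,0,-40,0,4],[0,0,-35,0,4],[0,0,0,0,4],[0,0,0,0,4]]]}}

```text
clock: 53.2
tool_pos: [0.6332, -0.0791, 0.1929]
orientation: [179.9, 0.1, 131.4]
ft_force: [-0.8, 0.2, -0.3]
grip_width: 0.111
gripper_force: 15.0
```

```bash
cat > lidh.py <<'E'
from ov import *
# held lid: estimate from top image, plate top plane 26 mm below TCP-ish, level
s=r.get_state();p=s["tool_pos"];print(p,s["grip_width"])
img=r.read_camera("top");sd=r.read_camera("side");cv2.imwrite("pics/lh.png",sd)
t=up("top",img).astype(int); b,g,rr=t[...,0],t[...,1],t[...,2]
m=((b>130)&(g>120)&(rr>110)).astype(np.uint8)*255
yaw=s["orientation"][2]-180;R=Rz(yaw)
uv=proj("top",box(p,R,100,40,-26)); x0,y0=uv.min(0);x1,y1=uv.max(0)
for k in big(m,(x0,y0,x1,y1))[:3]:
    L=np.array([(onz("top",u,p[2]-.026)-p)@R*1000 for u in px(k[:,0])]); print("top piece",L.min(0),L.max(0))
t=up("side",sd).astype(int); b,g,rr=t[...,0],t[...,1],t[...,2]
m=((b>150)&(g>150)&(rr>140)).astype(np.uint8)*255
uv=proj("side",box(p,R,92,33,-26));print("pred side corners",uv)
x0,y0=uv.min(0)-4;x1,y1=uv.max(0)+5
for k in big(m,(x0,y0,x1,y1))[:2]:
    q=px(k[:,0]); print("side piece",q[q[:,0].argmin()],q[q[:,0].argmax()],q[q[:,1].argmin()],q[q[:,1].argmax()])
E
python3 lidh.py
```

```text
[ 0.6332 -0.0791  0.1929] 0.11061638063465416
top piece [-137.8767   -7.8914  -26.    ] [ 31.76   144.9612 -26.    ]
top piece [ 24.1444 -36.7972 -26.    ] [ 91.4454  32.1338 -26.    ]
top piece [-96.1085 -36.9557 -26.    ] [-33.6332   7.046  -26.    ]
pred side corners [[258.0886 147.4301]
 [307.7429 155.4184]
 [320.0527 150.7346]
 [271.2626 143.4296]]
side piece [253.625 138.875] [324.375 159.625] [253.625 138.875] [253.625 159.625]
side piece [282.125 155.125] [300.375 159.625] [282.125 155.125] [282.125 159.625]
```

Call:
{"method": "arm_command", "body": {"moves": [[[0,-12,0,0,4],[2,-25,0,0,4],[2,-30,0,0,4],[2,-32,0,0,4],[2,-28,0,0,4],[2,-17,0,0,4],[0,-7,0,0,4],[0,0,0,0,4]]]}}

```text
clock: 54.1
tool_pos: [0.5126, -0.1719, 0.1914]
orientation: [-180.0, -0.0, 131.3]
ft_force: [0.1, 0.1, -0.2]
grip_width: 0.111
gripper_force: 15.0
```

Call:
{"method": "arm_command", "body": {"moves": [[[0,0,15,0,4],[0,0,15,0,4],[0,0,8,0,4],[0,0,0,0,4],[0,0,0,0,4]]]}}

```text
clock: 54.6
tool_pos: [0.5136, -0.1712, 0.1538]
orientation: [180.0, 0.0, 131.4]
ft_force: [-0.5, 0.6, 0.2]
grip_width: 0.11
gripper_force: 15.0
```

Call:
{"method": "arm_command", "body": {"moves": [[[0,-0.8,4,0,4],[0,0,4,0,4],[0,0,3,0,4],[0,0,0,0,4]]]}}

```text
clock: 55.0
tool_pos: [0.5122, -0.1719, 0.1423]
orientation: [-180.0, -0.0, 131.4]
ft_force: [-0.8, -0.3, -0.5]
grip_width: 0.111
gripper_force: 15.0
```

Call:
{"method": "arm_command", "body": {"moves": [[[0,0,1.5,0,4],[0,0,1.5,0,4],[0.2,0,1.5,0,4],[0,0,0,0,4]]]}}

```text
clock: 55.4
tool_pos: [0.5123, -0.1718, 0.1381]
orientation: [180.0, 0.0, 131.4]
ft_force: [-0.7, 0.5, 0.9]
grip_width: 0.108
gripper_force: 15.0
```

Call:
{"method": "arm_command", "body": {"moves": [[[0.3,0,1.5,0,4],[0.3,0,1.5,0,4],[0.3,0,1.5,0,4],[0,0,0,0,4]]]}}

```text
clock: 55.8
tool_pos: [0.5119, -0.1713, 0.1336]
orientation: [180.0, 0.0, 131.4]
ft_force: [0.2, 0.0, 0.6]
grip_width: 0.113
gripper_force: 15.0
```

Call:
{"method": "arm_command", "body": {"moves": [[[0.15,0,1.5,0,4],[0.15,0,1.5,0,4],[0.2,0,1.5,0,4],[0,0,0,0,4]]]}}

```text
clock: 56.2
tool_pos: [0.5114, -0.1708, 0.129]
orientation: [-180.0, -0.0, 131.4]
ft_force: [-0.3, -1.0, 0.6]
grip_width: 0.112
gripper_force: 15.0
```

Call:
{"method": "arm_command", "body": {"moves": [[[0.15,0,1.5,0,4],[0.15,0,1.5,0,4],[0.2,0,1.5,0,4],[0,0,0,0,4]]]}}

```text
clock: 56.6
tool_pos: [0.5109, -0.1703, 0.1244]
orientation: [-180.0, -0.0, 131.4]
ft_force: [1.1, -0.8, 1.6]
grip_width: 0.11
gripper_force: 15.0
```

```bash
cat > ls.py <<'E'
from ov import *
s=r.get_state();p=s["tool_pos"];print(p,s["ft_force"])
sd=r.read_camera("side");o=cv2.imread("pics/rs.png")
for nm,im in(("before",o),("now",sd)):
    t=up("side",im).astype(int); b,g,rr=t[...,0],t[...,1],t[...,2]
    m=((b>150)&(g>150)&(rr>140)).astype(np.uint8)*255
    out=[]
    for u in (230,234,264,267,270,273,276,280):
        col=np.where(m[178*4:200*4,int(u*4)]>0)[0]
        out.append((u,)+((float(178+col.min()/4),float(178+col.max()/4)) if len(col) else ()))
    print(nm,out)
E
python3 ls.py; python3 tilt.py
```

```text
[ 0.5109 -0.1703  0.1244] [ 1.1281 -0.7733  1.5911]
before [(230, 178.0, 192.0), (234, 178.0, 191.25), (264, 178.0, 188.75), (267, 178.0, 188.25), (270, 178.0, 188.0), (273, 178.0, 187.5), (276, 178.0, 186.25), (280, 178.0, 184.5)]
now [(230, 178.0, 188.5), (234, 178.0, 188.25), (264, 178.0, 188.5), (267, 178.0, 188.0), (270, 178.0, 188.0), (273, 178.0, 187.75), (276, 178.0, 186.25), (280, 178.0, 184.5)]
[(228, np.float64(192.5), np.float64(203.5)), (232, np.float64(190.5), np.float64(203.75)), (236, np.float64(190.25), np.float64(203.5)), (256, np.float64(190.5), np.float64(205.75)), (260, np.float64(190.0), np.float64(205.5)), (264, np.float64(189.5), np.float64(201.5)), (268, np.float64(189.25), np.float64(201.5))]
[ 0.511  -0.1703  0.1246] [ 0.219  -0.1214  0.7215]
```

Call:
{"method": "arm_command", "body": {"moves": [[[0,0,1.5,0,4],[0,0,1.5,0,4],[0,0,1.2,0,4],[0,0,0,0,4]]]}}

```text
clock: 57.1
tool_pos: [0.511, -0.1704, 0.1203]
orientation: [-180.0, -0.0, 131.4]
ft_force: [0.8, -0.3, 1.2]
grip_width: 0.112
gripper_force: 15.0
```

Call:
{"method": "arm_command", "body": {"moves": [[[0,0,1,0,4],[0,0,1,0,4],[0,0,0,0,4]]]}}

```text
clock: 57.4
tool_pos: [0.5111, -0.1704, 0.1184]
orientation: [-180.0, -0.0, 131.4]
ft_force: [0.8, 0.1, 1.1]
grip_width: 0.115
gripper_force: 15.0
```

```bash
python3 ls.py; python3 tilt.py
```

```text
[ 0.5111 -0.1704  0.1184] [0.8367 0.1394 1.1272]
before [(230, 178.0, 192.0), (234, 178.0, 191.25), (264, 178.0, 188.75), (267, 178.0, 188.25), (270, 178.0, 188.0), (273, 178.0, 187.5), (276, 178.0, 186.25), (280, 178.0, 184.5)]
now [(230, 178.0, 192.0), (234, 178.0, 191.5), (264, 178.0, 188.5), (267, 178.0, 188.25), (270, 178.0, 188.0), (273, 178.0, 187.75), (276, 178.0, 186.25), (280, 178.0, 184.5)]
[(228, np.float64(193.25), np.float64(203.5)), (232, np.float64(192.5), np.float64(203.75)), (236, np.float64(192.25), np.float64(203.5)), (256, np.float64(190.5), np.float64(205.75)), (260, np.float64(190.25), np.float64(205.5)), (264, np.float64(189.75), np.float64(201.5)), (268, np.float64(189.5), np.float64(201.5))]
[ 0.5111 -0.1704  0.1184] [-0.5681  0.0242  0.3134]
```

Nearly identical to the seated state; press gently until a firm contact.

Call:
{"method": "arm_command", "body": {"moves": [[[0,0,1,0,4],[0,0,0,0,4]]]}}

```text
clock: 57.7
tool_pos: [0.5111, -0.1704, 0.1179]
orientation: [-180.0, -0.0, 131.4]
ft_force: [-1.6, 0.3, 6.2]
grip_width: 0.109
gripper_force: 15.0
```

Call:
{"method": "arm_command", "body": {"moves": [[[0,0,1,0,4],[0,0,0,0,4]]]}}

```text
clock: 57.9
tool_pos: [0.5112, -0.1705, 0.1177]
orientation: [180.0, 0.0, 131.4]
ft_force: [-4.6, 1.4, 14.6]
grip_width: 0.109
gripper_force: 15.0
```

Call:
{"method": "arm_command", "body": {"moves": [[[0,0,-1.5,0,8],[0,0,0,0,16],[0,0,0,0,30],[0,0,0,0,36],[0,0,-15,0,36],[0,0,-40,0,36],[0,0,-40,0,36],[-40,40,0,0,36]]]}}

```text
clock: 58.7
tool_pos: [0.56, -0.1741, 0.219]
orientation: [179.9, 0.3, 131.3]
ft_force: [2.1, -0.3, 0.5]
grip_width: 0.408
gripper_force: 0.0
```

Call:
{"method": "arm_command", "body": {"moves": [[[-40,40,0,0,36],[-40,40,0,0,36],[0,40,0,0,36],[0,0,0,0,36],[0,0,0,0,36]]]}}

```text
clock: 59.2
tool_pos: [0.6905, -0.1527, 0.2119]
orientation: [-179.9, -0.1, 131.5]
ft_force: [-0.4, -0.4, 0.2]
grip_width: 0.411
gripper_force: 0.0
```

```bash
python3 fin.py; python3 ls.py; python3 tilt.py; python3 rol2.py; python3 sd.py|tail -1
python3 - <<'E'
from h import *
a=r.read_camera("top");b=r.read_camera("side")
A=cv2.resize(a[150:275,180:325],None,fx=2.75,fy=2.75,interpolation=2);B=cv2.resize(b[145:270,195:340],None,fx=2.75,fy=2.75,interpolation=2)
cv2.imwrite("pics/end.png",np.hstack([A,B]))
E
```

```text
fin top [228.9375 214.5625] ((12.727922439575195, 48.790367126464844), 45.0) [ 0.5073 -0.1699  0.1058]
side yellow [253.5502 183.3273] ((21.59281349182129, 49.96839141845703), 84.64418029785156) 914.5
side yellow [236.1624 221.4278] ((9.645790100097656, 16.956281661987305), 66.03751373291016) 108.0
side yellow [226.0368 205.7721] ((16.492422103881836, 7.761139392852783), 75.96376037597656) 98.5
lid [ 0.5203 -0.182   0.0425] -49.14779607712506 [185.3649  67.1352 185.1986  70.2567]
[ 0.6896 -0.1536  0.2124] [-0.4581  0.0949 -0.113 ]
before [(230, 178.0, 192.0), (234, 178.0, 191.25), (264, 178.0, 188.5), (267, 178.0, 188.25), (270, 178.0, 188.25), (273, 178.0, 187.75), (276, 178.0, 186.25), (280, 178.0, 184.5)]
now [(230, 178.0, 192.0), (234, 178.0, 191.25), (264, 178.0, 188.5), (267, 178.0, 188.25), (270, 178.0, 188.0), (273, 178.0, 187.75), (276, 178.0, 186.25), (280, 178.0, 184.5)]
[(228, np.float64(193.25), np.float64(203.5)), (232, np.float64(192.75), np.float64(203.75)), (236, np.float64(192.5), np.float64(203.5)), (256, np.float64(190.5), np.float64(205.75)), (260, np.float64(190.25), np.float64(205.5)), (264, np.float64(189.5), np.float64(201.5)), (268, np.float64(189.5), np.float64(201.5))]
[ 0.6897 -0.154   0.213 ] [0.6402 0.2537 0.7278]
case [224.9821 218.9654] ((85.24224090576172, 162.47427368164062), 46.7357063293457) [ 0.4988 -0.149   0.0517]
cradle [265.2552 244.245 ] ((50.98765563964844, 13.475515365600586), 46.16913986206055) [ 0.4151 -0.2796  0.048 ]
cradle [287.9375 221.6875] ((51.61879348754883, 12.727920532226562), 45.0) [ 0.4875 -0.3542  0.048 ]
4 [ 0.451 -0.317  0.033] 43.16452 ((450.98297119140625, -317.19268798828125), (50.16409683227539, 36.397605895996094), 43.495330810546875)
[ 0.6899 -0.1541  0.2132]
[(212.0, 226.8), (216.4, 223.1), (225.5, 230.0), (238.3, 223.4), (240.9, 235.2), (248.2, 232.6), (255.2, 239.6), (267.6, 232.0)]
```

View pics/end.png

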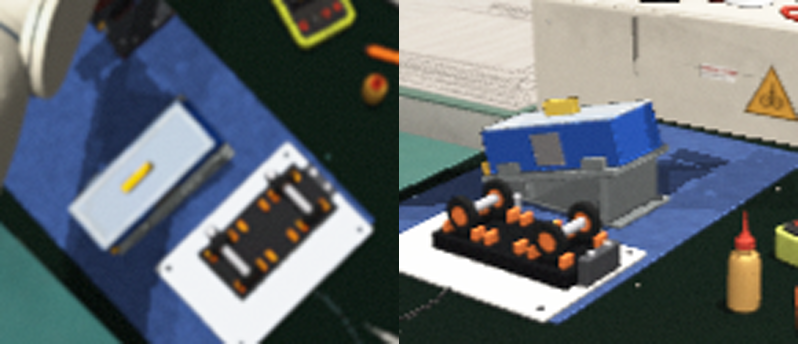

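```bash
python3 -c "
from plant import r
print(r.job_done())"
```

```text
the job is handed in; nothing more can be done
None
```

The job is handed in: the cradle is home and was not knocked aside, both rollers (only two were there) sit in saddles 1 and 3, and the empty case is on the slope with its lid fully on. The flux bottle is still standing, and it took about 60 s of the 210 s allowed.

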